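Turn the last cup over into the row

ROBOT

A 6-joint arm with a two-finger parallel gripper is mounted at the origin on the work surface. World frame = base frame: x ahead of the robot, y to its left, z up, the work surface at z = 0. Lengths are in m, angles in rad, forces in N, time in s.
With the tool pointing down it reaches from about 0.325 to 0.85 m from the base axis. Payload 4.4 kg.
Tool frame: the origin (TCP) lies at the very end of the fingers, on their centre line; the grasp point (between the pads) lies 19 mm behind it; x points along the fingers, y is the direction in which the jaws open and shut, and the axes are right-handed (so a half turn about x gives the same grasp; the last joint's range is limited). The gripper opens to 94 mm and grips with 3 to 60 N. Pads are 16 mm wide; open, the fingers measure 119 mm over their backs; the gripper's body (75 mm by 177 mm) begins 78 mm behind the grasp point.
Start: joints at [-1.421, 0.207, 1.542, -0, 1.393, -0.15], TCP at [0.17, -0.549, 0.205] pointing down, gripper open.
Joint ranges: [-2.73, 2.73], [-0.86, 2.22], [0.23, 2.46], [-1.11, 4.25], [0.08, 2.63], [-2.82, 2.82]. Speed limits (rad/s): [2.79, 2.79, 3.14, 3.14, 3.14, 3.14].

INTERFACE

Orientations are given as [roll, pitch, yaw] about the fixed x, y, z axes, in that order (R = Rz(yaw) Ry(pitch) Rx(roll)).
In Python, from cell import arm gives the robot as it stands.
- The arm moves only by the tool drive_tool, never from a script. Its argument "targets" is a list of rows, each a list of 7 numbers: the shift along the tool's x, y, z in m, then the turn, a rotation vector about the tool's x, y, z in rad, then the closure, from 0 (fully open) to 1 (shut). In form: [[dx, dy, dz, wx, wy, wz, grip], ...]. A call has 1 to 5 rows; each row is the pose to reach, as a shift and turn from the pose measured when the call began, along the tool's axes at that moment; what a row does not reach only later rows make up. A row lasts 1/10 s, in which the tool goes at most 50 mm and 8.59 degrees, less where a joint would pass 70% of its speed; a pose out of reach is approached as far as the arm can. A call with a gripper value outside its range is refused whole. The fingers move at their own pace and stop on an object; the grip force is fixed at half the most. Time passes only in rows, so rows that repeat a pose let the fingers close. It gives the time, the measured TCP pose, the force and the opening at its end, in the units of the state.
- arm.read_state(): the state, without advancing time (a new reading comes with each control period).
- arm.snapshot(name): name is "side" or "top" or "wrist"; returns the picture (384x512x3 uint8, red, green, blue); there is no depth.
- arm.camera_info(name): a dict with "fovy" (degrees; the focal length in pixels is half the picture's height over the tangent of half this angle, whatever the lens; pixels are square), "cx", "cy" (the principal point, pixels), "xyz" and "rotation" of the camera in the world; the wrist camera has in their place "T_tool_cam" (4x4, takes a point from camera to tool coordinates, whose origin is the TCP and whose axes are the tool frame's). Camera axes: x right, y down, z forward; pixel columns grow to the right and rows downward; lengths in m; the calibration is good to about 2 mm. A picture is of the moment at which its call begins: read the wrist's pose just before it. camera_info takes no time and is no camera call.
- arm.sign_off(): hands the job in, once; it reports no verdict.
The state is a dict: "time": time; "qpos": joint angles; "qd": joint speeds; "joint_torque": joint torques, N m; "ee_pos": TCP position; "tool_rot": TCP orientation; "contact_force": force on the tool from outside, world axes, zero at the start; "moment": the same for the moment, N m; "finger_gap": finger opening in m.
Only numpy, scipy, OpenCV 4.12 (cv2) and the standard library are available. Lean on these libraries where they do the work, as an engineer would, in place of code of your own. Each camera call takes 0.05 s, during which the arm holds its last target.

TASK

On the inspection mat the cups wait mouth-down in a row along the lath, so that their feet can be checked; one was left standing mouth-up in front. Tip it over on the mat, gently, without picking it up high or letting it fall over, and leave it standing mouth-down in the gap in the row, in line with the others and about midway between its neighbours. Do not shift the other cups or the things around.

Things in the scene. Friction and masses are not known exactly. Their poses are not given: they have to be found in the camera images.
- cup: the one cup that stands mouth-up: cream glazed stoneware tumbler, no handle, straight round wall, outside diameter 66, height 74, wall 5 (mouth 56 wide inside), inner floor 11 above the underside, about 0.2 kg; the lowest 12 narrow to a bare foot ring, diameter 54. Origin: centre of the foot's underside; z runs from foot to mouth (up at the start, down when the job is done)
- cup_mid (a point): the middle of that cup, on its axis, 37 from the foot and 37 from the mouth
- mat: dark rubber inspection mat fixed to the bench, 290 (x) by 620 (y), 5 thick; origin: centre of its underside; +x points away from the robot, to the row of cups, whose axes stand 90 beyond the centre line. The rubber grips well (friction near 1): a cup pushed near its top tips over its edge, pushed near the bottom it slides
- lath (a point): middle of the near face of the wooden lath fixed along the mat's far edge, at the mat's surface, 125 beyond the mat's centre line; the lath is 18 wide and stands 12 above the mat; the row's cups are lined up along it (about 2 off it)
- cup_a: at the left (+y) end of the row, 96 left of cup_b: a cup of the same kind, standing mouth-down on the mat in the row; origin: centre of its mouth, at the mat's surface, z up through its foot (74 above). Loose, 0.2 kg; a bystander
- cup_b: left of the gap: a cup of the same kind, standing mouth-down on the mat in the row; origin: centre of its mouth, at the mat's surface, z up through its foot (74 above). Loose, 0.2 kg; a bystander. The gap's middle is half-way between cup_b and cup_c, which stand about 192 apart
- cup_c: right of the gap: a cup of the same kind, standing mouth-down on the mat in the row; origin: centre of its mouth, at the mat's surface, z up through its foot (74 above). Loose, 0.2 kg; a bystander
- cup_d: at the right (-y) end of the row, 96 right of cup_c: a cup of the same kind, standing mouth-down on the mat in the row; origin: centre of its mouth, at the mat's surface, z up through its foot (74 above). Loose, 0.2 kg; a bystander
- pad: a wooden sanding block with a brown abrasive face below, 90 x 55 x 24, lying on the mat near its left end; origin: centre of its underside; a bystander
- jug_left: a grey-green round-bellied jug, 110 across, 102 high, on the bench left of the mat; origin: centre of its underside; a bystander
- jug_right: the same kind of jug, on the bench right of the mat; a bystander
- brush: a dusting brush 190 long lying on the bench, at the left; a bystander
Not all that is in view belongs to the job. Leave any pink look-alike of the cup alone.

How it is judged:
At the end, for the whole second after the job is handed in: the cup stands still, mouth-down, flat on the mat (within 5 degrees), in the gap: its axis within 15 mm of the row's line and at least 80 mm from the axes of cup_b and cup_c (so within about 15 mm of midway between them); the four other cups still stand mouth-down, within 15 mm of where they were (angle between cup's own z axis and vertical above 3.05 rad and height (world z) of cup between 0.075 and 0.083 m and x of cup in the frame of mat between 0.075 and 0.1 m and horizontal distance between cup and cup_b between 0.08 and 0.125 m and horizontal distance between cup and cup_c between 0.08 and 0.125 m and linear speed of cup below 0.02 m/s and angular speed of cup below 0.2 rad/s and distance of each of cup_a, cup_b, cup_c, cup_d from where it was at the start of the episode below 0.015 m and angle between each of cup_a, cup_b, cup_c, cup_d's own z axis and vertical below 0.1 rad); the robot touches nothing.
It fails at once if the cup is picked up: its middle rises above 85 mm over the bench (tipping it on the mat raises it to about 56) (height (world z) of cup_mid above 0.085 m).
It fails at once if the cup falls over or is dropped instead of being eased down (it turns faster than 6 rad/s) (angular speed of cup above 6 rad/s).
It fails at once if another cup of the row is pushed more than 15 mm or tipped (distance of any of cup_a, cup_b, cup_c, cup_d from where it was at the start of the episode above 0.015 m or angle between any of cup_a, cup_b, cup_c, cup_d's own z axis and vertical above 0.3 rad).
It fails at once if the pad, a jug or the brush is moved more than 30 mm (distance of any of pad, jug_left, jug_right, brush from where it was at the start of the episode above 0.03 m).
It also fails if it takes over 70 s, if anything falls off the work surface, if the arm or the gripper's body presses on something with over 40 N, if the wrist force passes 120 N, or if a joint passes its speed limit or range.

## Working session

There is one attempt and no reset: what is moved stays moved. The work goes in short steps, Python scripts to look and compute and a tool call to move; the robot and the scene stay as the last step left them, time stands still between calls to the robot, and variables do not carry over. Pictures are saved under pics/ and viewed, and the job is handed in when it is done.

Besides the shell and the picture viewer there is one more tool, called after "Emit:" by a JSON object that holds its "op" and its "data". drive_tool: Moves the arm, as the interface text tells. Its arguments: {"type":"object","properties":{"targets":{"type":"array","items":{"type":"array","items":{"type":"number"}}}},"required":["targets"]}

```bash
ls; mkdir -p pics
python3 - <<'E'
from cell import arm
import cv2
s=arm.read_state(); print(s)
for n in ("side","top","wrist"):
    im=arm.snapshot(n); cv2.imwrite(f"pics/{n}0.png",im[:,:,::-1]); print(n,arm.camera_info(n))
E
```

```text
pics
{'time': 0.0, 'qpos': array([-1.42150165e+00,  2.07417099e-01,  1.54289642e+00, -7.09214519e-06,
        1.39348191e+00, -1.50533546e-01]), 'qd': array([ 0.00214293, -0.00090615,  0.00148905,  0.00136107, -0.00120931,
       -0.0002498 ]), 'joint_torque': array([ 7.11343228e-05, -3.70878339e+01, -2.81416118e+01,  6.99707586e-02,
        3.59922275e-02, -1.57245049e-04]), 'ee_pos': array([ 0.16968124, -0.54857977,  0.20431973]), 'tool_rot': array([-1.71816199,  1.56859354,  1.72326015]), 'contact_force': array([0.09528796, 0.43055993, 0.5184675 ]), 'moment': array([-0.00291395, -0.00755539, -0.009835  ]), 'finger_gap': 0.0939709783331995}
side {'fovy': 46.21248969829561, 'cx': 260.7455487545064, 'cy': 193.13615753645686, 'xyz': array([-0.03448418,  1.06302899,  0.94873825]), 'rotation': array([-2.20414968,  0.00421126, -2.67812187])}
top {'fovy': 50.67592038724609, 'cx': 256.06222085900714, 'cy': 187.9798193825745, 'xyz': array([ 4.18159986e-01, -4.38481725e-05,  1.26776419e+00]), 'rotation': array([-3.06369296e+00, -2.98339558e-03, -1.57909155e+00])}
wrist {'fovy': 65.34784875893813, 'cx': 258.5658578802114, 'cy': 188.84476698855084, 'T_tool_cam': array([[-1.31657737e-03, -2.88159536e-01,  9.57581510e-01,
        -1.79326381e-01],
       [ 9.99999133e-01, -3.78215092e-04,  1.26108319e-03,
        -1.88725498e-04],
       [-1.22136729e-06,  9.57582340e-01,  2.88159784e-01,
        -8.33223019e-02],
       [ 0.00000000e+00,  0.00000000e+00,  0.00000000e+00,
         1.00000000e+00]])}
```

View pics/top0.png

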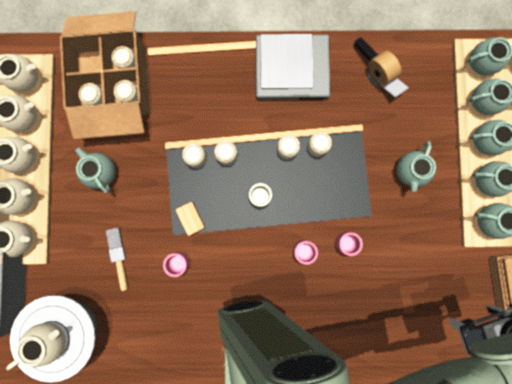

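View pics/side0.png

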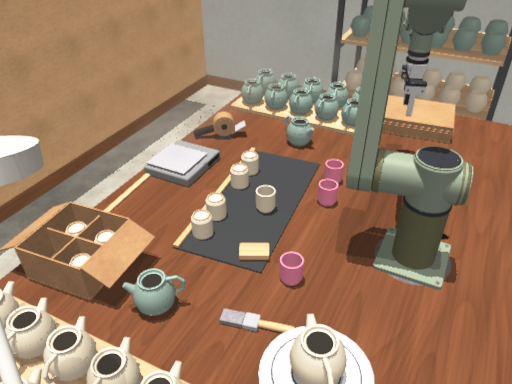

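View pics/wrist0.png

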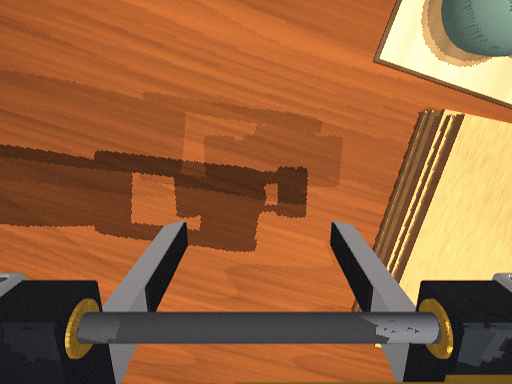

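The only cream mouth-up cup on the mat is at top (260,195), side (265,199). The pink look-alikes are at top (175,265), (306,252) and (350,244), and the cream cups in the box and on the rack are not part of the job. The row a,b,c,d is at (193,155), (226,152), (288,147) and (320,144). Next: an enlarged crop.

```bash
cat > h.py <<'E'
import numpy as np,cv2
from scipy.spatial.transform import Rotation as R
from cell import arm
def cam(n,T=None):
    i=arm.camera_info(n); f=192/np.tan(np.radians(i['fovy']/2))
    if n=='wrist':
        s=T; Rt=R.from_euler('xyz',s['tool_rot']).as_matrix(); M=i['T_tool_cam']
        return f,i['cx'],i['cy'],s['ee_pos']+Rt@M[:3,3],Rt@M[:3,:3]
    return f,i['cx'],i['cy'],np.array(i['xyz']),R.from_euler('xyz',i['rotation']).as_matrix()
def pt(c,u,v,z):
    f,cx,cy,p,Rm=c; d=Rm@np.array([(u-cx)/f,(v-cy)/f,1]); return p+d*(z-p[2])/d[2]
def proj(c,P):
    f,cx,cy,p,Rm=c; q=Rm.T@(np.asarray(P)-p); return np.array([cx+f*q[0]/q[2],cy+f*q[1]/q[2]])
def save(n,name):
    s=arm.read_state(); im=arm.snapshot(n)[:,:,::-1]; cv2.imwrite(f'pics/{name}.png',im); return s,im
E
python3 - <<'E'
from h import *
im=cv2.imread('pics/top0.png'); c=im[110:250,150:385]; cv2.imwrite('pics/topc.png',cv2.resize(c,None,fx=3.4,fy=3.4,interpolation=cv2.INTER_CUBIC))
im=cv2.imread('pics/side0.png'); c=im[140:265,175:330]; cv2.imwrite('pics/sidec.png',cv2.resize(c,None,fx=4.5,fy=4.5,interpolation=cv2.INTER_CUBIC))
E
```

```text
(no output)
```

View pics/topc.png

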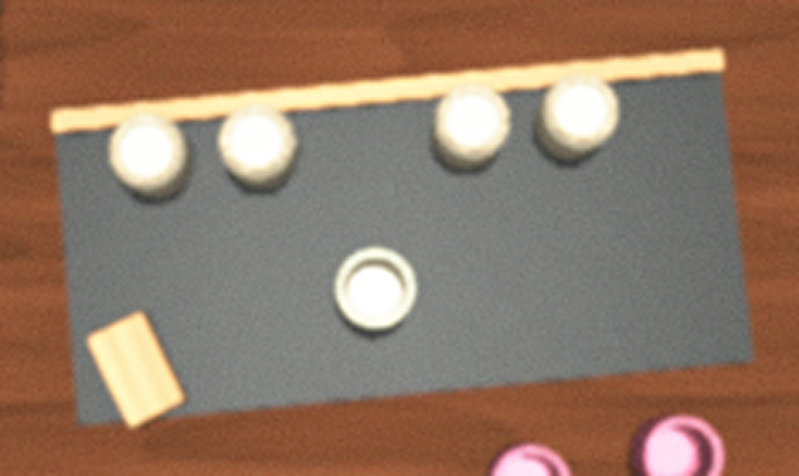

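View pics/sidec.png

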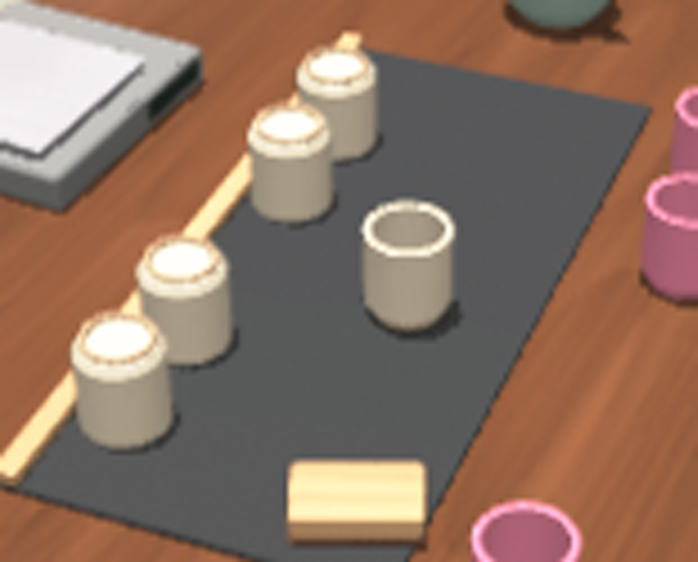

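Run:
```python
from h import *
c=cam('top'); g=lambda u,v,z: pt(c,150+u/3.4-.35,110+v/3.4-.35,z)[:3].round(4)
for n,p in dict(a=(148,152),b=(258,142),c=(472,122),d=(581,108),cup=(375,289)).items(): print(n,g(*p,.079))
for n,p in dict(nl=(78,425),nr=(752,360),fl=(53,132),fr=(722,72)).items(): print(n,g(*p,.005))
print(g(88,340,.029),g(142,312,.029),g(184,400,.029),g(132,428,.029))
s=cam('side'); gs=lambda u,v,z: pt(s,175+u/4.5-.4,140+v/4.5-.4,z).round(4)
for n,p in dict(a=(121,339),b=(183,261),c=(290,125),d=(338,68),cup=(408,230)).items(): print(n,gs(*p,.079))
# fit mask of rim & feet: bright disk contours
```

```text
a [0.6122 0.1808 0.079 ]
b [0.6202 0.0851 0.079 ]
c [ 0.6364 -0.1015  0.079 ]
d [ 0.648  -0.1969  0.079 ]
cup [ 0.4912 -0.0156  0.079 ]
nl [0.3739 0.2548 0.005 ]
nr [ 0.4279 -0.3608  0.005 ]
fl [0.6436 0.28   0.005 ]
fr [ 0.6952 -0.341   0.005 ]
[0.4505 0.2416 0.029 ] [0.4752 0.1933 0.029 ] [0.3962 0.1554 0.029 ] [0.3717 0.2018 0.029 ]
a [0.6108 0.1864 0.079 ]
b [0.619  0.0917 0.079 ]
c [ 0.6362 -0.0988  0.079 ]
d [ 0.6422 -0.1915  0.079 ]
cup [ 0.491  -0.0135  0.079 ]
```

```bash
cat >> h.py <<'E'
YAW=0.087
def tgt(p,tilt,yaw=YAW,flip=False):
    """tcp/grasp orientation: tilt>0 => fingers point forward-down (deg from down). tool x=finger dir, tool y along mat +-y"""
    t=np.radians(tilt); X=np.array([np.sin(t),0,-np.cos(t)]); Y=np.array([0,1.,0]) if not flip else np.array([0,-1.,0])
    Z=np.cross(X,Y); M=R.from_euler('z',yaw).as_matrix()@np.stack([X,Y,Z],1)
    return np.asarray(p,float)+0.019*M[:,0], M   # p=grasp point -> tcp
def delta(p,tilt,yaw=YAW,flip=False):
    s=arm.read_state(); Rc=R.from_euler('xyz',s['tool_rot']).as_matrix()
    tp,M=tgt(p,tilt,yaw,flip)
    d=Rc.T@(tp-s['ee_pos']); w=R.from_matrix(Rc.T@M).as_rotvec()
    print('d',d.round(4),'w',w.round(4),'deg',np.degrees(np.linalg.norm(w)).round(1),'t',s['time'])
    return d,w
E
python3 - <<'E'
from h import *
s=arm.read_state(); print(R.from_euler('xyz',s['tool_rot']).as_matrix().round(3))
c=cam('top')
for u,v in ((175,264),(306,251),(350,243)): print(pt(c,u,v,.074))
delta([.40,-.02,.26],0); delta([.40,-.02,.26],0,flip=True)
E
```

```text
[[-0.     0.295 -0.955]
 [ 0.002 -0.955 -0.295]
 [-1.    -0.002 -0.   ]]
[0.29142526 0.23324168 0.074     ]
[ 0.3256457  -0.14859637  0.074     ]
[ 0.34772853 -0.27771301  0.074     ]
d [-0.0356 -0.4372 -0.3762] w [-2.9288e+00 -2.5000e-03 -1.0000e-04] deg 167.8 t 0.15
d [-0.0356 -0.4372 -0.3762] w [ 2.128e-01 -1.000e-04  1.700e-03] deg 12.2 t 0.15
```

Emit:
{"op": "drive_tool", "data": {"targets": [[-0.06,-0.04,-0.03,-0.14,0,0,0],[-0.06,-0.08,-0.06,-0.28,0,0,0],[-0.06,-0.11,-0.09,-0.42,0,0,0],[-0.06,-0.15,-0.12,-0.56,0,0,0],[-0.06,-0.18,-0.15,-0.7,0,0,0]]}}

```text
time: 0.65
ee_pos: [0.2578, -0.3354, 0.265]
tool_rot: [-2.674, 1.569, 1.472]
contact_force: [1.2, 0.5, 0.0]
finger_gap: 0.0942
```

Run:
```python
from h import *
delta([.40,-.02,.26],0); print(arm.read_state()['qpos'].round(3))
```

```text
d [ 0.0244 -0.0492 -0.3424] w [-2.2242e+00 -1.4000e-03 -1.1000e-03] deg 127.4 t 0.65
[-1.121e+00 -1.730e-01  1.805e+00  1.000e-03  1.512e+00 -5.550e-01]
```

Emit:
{"op": "drive_tool", "data": {"targets": [[0,-0.01,-0.04,-0.14,0,0,0],[0,-0.02,-0.08,-0.28,0,0,0],[0,-0.03,-0.12,-0.42,0,0,0],[0,-0.03,-0.16,-0.56,0,0,0],[0,-0.04,-0.2,-0.7,0,0,0]]}}

```text
time: 1.15
ee_pos: [0.3319, -0.1438, 0.2652]
tool_rot: [2.294, 1.569, 0.862]
contact_force: [0.4, 0.6, -0.1]
finger_gap: 0.0939
```

Run:
```python
from h import *
delta([.40,-.02,.26],0); print(arm.read_state()['qpos'].round(3))
```

```text
d [ 0.0244  0.0845 -0.1131] w [-1.519e+00  1.000e-04 -1.600e-03] deg 87.0 t 1.15
[-6.510e-01 -3.270e-01  1.922e+00  1.000e-03  1.546e+00 -7.900e-01]
```

Emit:
{"op": "drive_tool", "data": {"targets": [[0,0.02,-0.03,-0.14,0,0,0],[0,0.04,-0.05,-0.28,0,0,0],[0,0.06,-0.08,-0.42,0,0,0],[0,0.08,-0.11,-0.56,0,0,0],[0,0.085,-0.113,-0.7,0,0,0]]}}

```text
time: 1.65
ee_pos: [0.401, -0.0169, 0.2652]
tool_rot: [1.962, 1.568, 1.241]
contact_force: [0.5, -0.3, 0.8]
finger_gap: 0.0944
```

Emit:
{"op": "drive_tool", "data": {"targets": [[0,0,0,-0.14,0,0,0],[0,0,0,-0.28,0,0,0],[0,0,0,-0.42,0,0,0],[0,0,0,-0.56,0,0,0],[0,0,0,-0.7,0,0,0]]}}

```text
time: 2.15
ee_pos: [0.4007, -0.0168, 0.2648]
tool_rot: [1.544, 1.568, 1.528]
contact_force: [0.3, 0.7, 0.0]
finger_gap: 0.094
```

Run:
```python
from h import *
delta([.40,-.02,.26],0); s,im=save('wrist','w1'); print(s['qpos'].round(3),s['ee_pos'],s['tool_rot'])
```

```text
d [ 0.0238 -0.0033 -0.0006] w [-0.1023  0.0002 -0.0027] deg 5.9 t 2.15
[-0.261 -0.227  1.849  0.003  1.521 -1.816] [ 0.40068292 -0.01678424  0.26482488] [1.54381755 1.56804266 1.52846988]
```

View pics/w1.png

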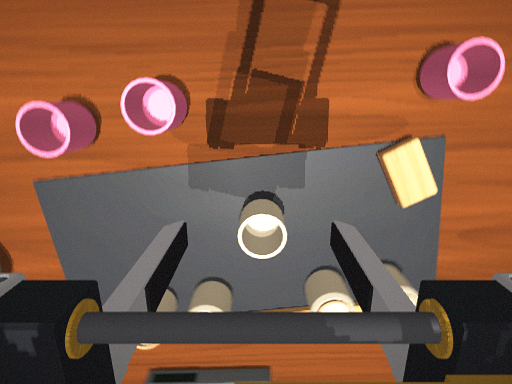

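Run:
```python
from h import *
s=arm.read_state(); c=cam('wrist',s)
print(pt(c,263,236,.079), pt(c,211,300,.079))
im=cv2.imread('pics/w1.png'); cv2.imwrite('pics/w1c.png',cv2.resize(im[170:340,120:420],None,fx=2.6,fy=2.6,interpolation=cv2.INTER_CUBIC))
```

```text
[ 0.4913892  -0.01206852  0.079     ] [ 0.5912218  -0.08746245  0.079     ]
```

View pics/w1c.png

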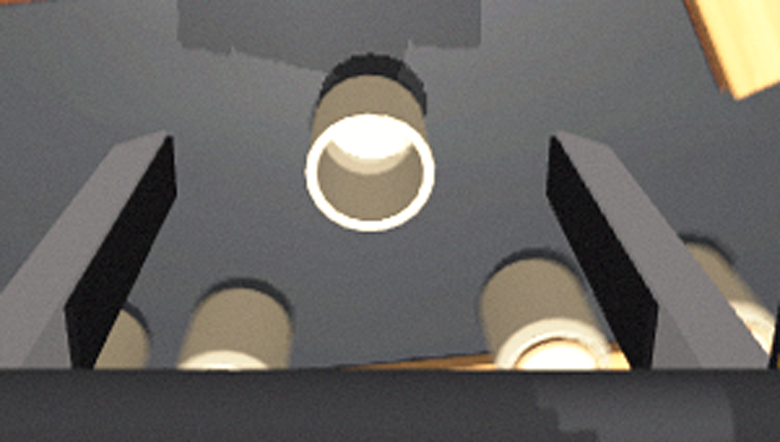

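Run:
```python
from h import *
delta([.413,-.0205,.122],45)
```

```text
d [ 0.1563 -0.0026  0.0257] w [-0.0948 -0.7845  0.0363] deg 45.3 t 2.2
```

Emit:
{"op": "drive_tool", "data": {"targets": [[0.02,0,0.005,-0.02,-0.13,0.01,0],[0.04,0,0.01,-0.04,-0.26,0.01,0],[0.06,0,0.015,-0.06,-0.39,0.02,0],[0.08,0,0.02,-0.08,-0.52,0.02,0],[0.1,0,0.025,-0.09,-0.65,0.03,0]]}}

```text
time: 2.7
ee_pos: [0.4255, -0.0162, 0.1655]
tool_rot: [0.004, 0.922, 0.084]
contact_force: [-0.5, 0.9, -0.8]
finger_gap: 0.0935
```

Run:
```python
from h import *
delta([.413,-.0205,.122],45);print(arm.read_state()['qpos'].round(3))
```

```text
d [ 0.0458 -0.0033 -0.0339] w [-0.0062 -0.1361  0.0021] deg 7.8 t 2.7
[-0.55  -0.586  2.427  0.512  0.821 -2.463]
```

```bash
cat > kin.py <<'E'
from h import *
from scipy.optimize import least_squares
rz=lambda a:R.from_euler('z',a).as_matrix(); ry=lambda a:R.from_euler('y',a).as_matrix()
def fk(q,P,s4=1,s6=1):
    a1,d1,h,a2,b,a3,c4,d4,L=P
    M=rz(q[0]); p=M@[a1,d1,h]; M=M@ry(q[1]); p=p+M@[0,0,a2]; M=M@ry(q[2]); p=p+M@[b,0,a3]
    M=M@rz(s4*q[3]); p=p+M@[c4,d4,0]; M=M@ry(q[4]); p=p+M@[0,0,L]; M=M@rz(s6*q[5]); return p,M
E
cat > fit.py <<'E'
from kin import *
s=arm.read_state()
D=[([-1.42150165e+00,2.07417099e-01,1.54289642e+00,-7.09e-06,1.39348191,-1.50533546e-01],[0.16968124,-0.54857977,0.20431973]),
([-1.121,-.173,1.805,.001,1.512,-.555],[.2578,-.3354,.265]),
([-.651,-.327,1.922,.001,1.546,-.79],[.3319,-.1438,.2652]),
([-.261,-.227,1.849,.003,1.521,-1.816],[.4007,-.0168,.2648]),
(s['qpos'],s['ee_pos'])]
for s4 in (1,-1):
    r=least_squares(lambda P:np.concatenate([fk(q,P,s4)[0]-p for q,p in D]+[1e-4*np.array(P)]),[0,.09,.3,.4,0,.4,0,0,.25])
    print(s4,r.cost**.5,r.x.round(3))
    for s6 in (1,-1):
        print(s6,(fk(s['qpos'],r.x,s4,s6)[1].T@R.from_euler('xyz',s['tool_rot']).as_matrix()).round(2))
E
python3 fit.py
```

```text
1 0.00027858337348988426 [-0.001  0.094  0.403  0.48   0.225  0.511 -0.046 -0.008  0.402]
1 [[-0. -1. -0.]
 [-0.  0. -1.]
 [ 1. -0. -0.]]
-1 [[ 0.   -0.21  0.98]
 [-0.   -0.98 -0.21]
 [ 1.   -0.   -0.  ]]
-1 0.00043768201832342785 [ 0.     0.202  0.388  0.477  0.676  0.508 -0.508 -0.116  0.394]
1 [[-0.21 -0.68  0.71]
 [-0.64 -0.46 -0.62]
 [ 0.74 -0.58 -0.34]]
-1 [[ 0.58  0.3   0.76]
 [-0.34 -0.76  0.56]
 [ 0.74 -0.58 -0.34]]
```

```bash
cat >> kin.py <<'E'
P=[-0.001,0.094,0.403,0.48,0.225,0.511,-0.046,-0.008,0.402]
LO=np.array([-2.73,-.86,.23,-1.11,.08,-2.82])+.03; HI=np.array([2.73,2.22,2.46,4.25,2.63,2.82])-.03
C=np.array([[0,-1,0],[0,0,-1],[1,0,0.]])
def ik(tp,M,seeds):
    best=None
    for q0 in seeds:
        def f(q):
            p,m=fk(q,P); return np.concatenate([(p-tp)*5,R.from_matrix(M.T@m@C).as_rotvec()])
        r=least_squares(f,np.clip(q0,LO+.01,HI-.01),bounds=(LO,HI))
        if best is None or r.cost<best.cost: best=r
    return best.cost<1e-6,best.x.round(2)
E
cat > reach.py <<'E'
from kin import *
rng=np.random.default_rng(0); q=arm.read_state()['qpos']
seeds=[q,[-.26,-.2,1.85,0,1.5,-1.8],[-.2,.3,1.5,0.,1.8,-1.7],[-.2,0,1.8,0.3,.8,1.4],[-.2,.3,1.5,3.,1.,1],[-.2,0,1.7,3.,.7,-1]]
for x in (.49,.55,.62):
  for flip in (False,True):
    for t in (75,60,45,30,0,-30,-45,-60):
        tp,M=tgt([x,-.012,.045],t,flip=flip); print(x,flip,t,*ik(tp,M,seeds))
E
python3 reach.py
```

```text
0.49 False 75 True [-0.85  1.09  2.16  2.22  1.37  1.48]
0.49 False 60 True [-0.65  0.61  2.28  2.27  0.87  1.8 ]
0.49 False 45 True [-0.39  0.22  2.27  1.81  0.34  2.54]
0.49 False 30 True [-0.3   0.16  2.21  0.61  0.34 -2.49]
0.49 False 0 True [-0.2   0.33  1.82 -0.    0.99 -1.86]
0.49 False -30 True [-0.13  0.69  1.36 -0.11  1.6  -1.76]
0.49 False -45 True [-0.11  0.9   1.13 -0.14  1.89 -1.75]
0.49 False -60 True [-0.1   1.11  0.9  -0.19  2.16 -1.77]
0.49 True 75 True [-0.85  1.09  2.16  2.22  1.37 -1.66]
0.49 True 60 True [-0.65  0.61  2.28  2.27  0.87 -1.34]
0.49 True 45 True [-0.39  0.22  2.27  1.81  0.34 -0.6 ]
0.49 True 30 True [-0.3   0.16  2.21  0.61  0.34  0.65]
0.49 True 0 True [-0.2   0.33  1.82 -0.    0.99  1.28]
0.49 True -30 True [-0.13  0.69  1.36 -0.11  1.6   1.38]
0.49 True -45 True [-0.11  0.9   1.13 -0.14  1.89  1.39]
0.49 True -60 True [-0.1   1.11  0.9  -0.19  2.16  1.37]
0.55 False 75 True [-0.62  0.97  2.09  2.42  1.25  1.63]
0.55 False 60 True [-0.49  0.56  2.18  2.36  0.73  1.9 ]
0.55 False 45 True [-0.3   0.29  2.16  1.75  0.28  2.67]
0.55 False 30 True [-
[... 924 characters left out ...]
4  0.43  0.38 -2.24]
0.62 False 0 True [-0.16  0.52  1.52  0.    1.1  -1.82]
0.62 False -30 True [-0.11  0.9   0.99 -0.1   1.77 -1.76]
0.62 False -45 True [-0.09  1.12  0.69 -0.15  2.1  -1.77]
0.62 False -60 True [-0.08  1.38  0.35 -0.23  2.44 -1.83]
0.62 True 75 True [-0.47  0.89  2.    2.53  1.09 -1.42]
0.62 True 60 True [-0.38  0.56  2.05  2.39  0.6  -1.16]
0.62 True 45 True [-0.24  0.37  2.02  1.61  0.23 -0.28]
0.62 True 30 True [-0.22  0.35  1.94  0.43  0.38  0.9 ]
0.62 True 0 True [-0.16  0.52  1.52  0.    1.1   1.33]
0.62 True -30 True [-0.11  0.9   0.99 -0.1   1.77  1.38]
0.62 True -45 True [-0.09  1.12  0.69 -0.15  2.1   1.37]
0.62 True -60 True [-0.08  1.38  0.35 -0.23  2.44  1.31]
```

Run:
```python
from h import *
delta([.43,-.016,.2],0)
```

```text
d [-0.0096 -0.0001  0.013 ] w [-6.700e-03  6.493e-01 -5.000e-04] deg 37.2 t 2.7
```

Emit:
{"op": "drive_tool", "data": {"targets": [[-0.01,0,0,0,0.13,0,0],[-0.01,0,0,0,0.26,0,0],[-0.01,0,0.01,0,0.39,0,0],[-0.01,0,0.01,0,0.52,0,0],[-0.01,0,0.013,0,0.65,0,0]]}}

```text
time: 3.2
ee_pos: [0.43, -0.016, 0.182]
tool_rot: [2.865, 1.566, 2.943]
contact_force: [0.1, 0.3, -0.4]
finger_gap: 0.0941
```

Emit:
{"op": "drive_tool", "data": {"targets": [[0,0,0,0.14,0,0,0],[0,0,0,0.28,0,0,0],[0,0,0,0.42,0,0,0],[0,0,0,0.56,0,0,0],[0,0,0,0.7,0,0,0]]}}

```text
time: 3.7
ee_pos: [0.4298, -0.0159, 0.1816]
tool_rot: [-2.716, 1.565, 2.938]
contact_force: [-0.3, 0.2, -0.2]
finger_gap: 0.0941
```

Emit:
{"op": "drive_tool", "data": {"targets": [[0,0,0,0.14,0,0,0],[0,0,0,0.28,0,0,0],[0,0,0,0.42,0,0,0],[0,0,0,0.56,0,0,0],[0,0,0,0.7,0,0,0]]}}

```text
time: 4.2
ee_pos: [0.4295, -0.0158, 0.1814]
tool_rot: [-2.01, 1.564, 2.935]
contact_force: [-0.9, 0.3, -0.0]
finger_gap: 0.094
```

Emit:
{"op": "drive_tool", "data": {"targets": [[0,0,0,0.14,0,0,0],[0,0,0,0.28,0,0,0],[0,0,0,0.42,0,0,0],[0,0,0,0.56,0,0,0],[0,0,0,0.7,0,0,0]]}}

```text
time: 4.7
ee_pos: [0.4293, -0.0158, 0.1812]
tool_rot: [-1.304, 1.564, 2.933]
contact_force: [-0.7, 0.6, 0.4]
finger_gap: 0.0944
```

Emit:
{"op": "drive_tool", "data": {"targets": [[0,0,0,0.14,0,0,0],[0,0,0,0.28,0,0,0],[0,0,0,0.42,0,0,0],[0,0,0,0.56,0,0,0],[0,0,0,0.7,0,0,0]]}}

```text
time: 5.2
ee_pos: [0.4291, -0.0157, 0.1809]
tool_rot: [-0.601, 1.563, 2.928]
contact_force: [0.5, 1.0, -0.3]
finger_gap: 0.0942
```

Run:
```python
from h import *
print(arm.read_state()['qpos'].round(2))
delta([.43,-.016,.2],0,flip=True)
s,im=save('wrist','w2');
```

```text
[-0.24 -0.08  1.9  -0.    1.33  0.95]
d [-0.0001  0.0006 -0.0008] w [0.2996 0.0067 0.0032] deg 17.2 t 5.2
```

View pics/w2.png

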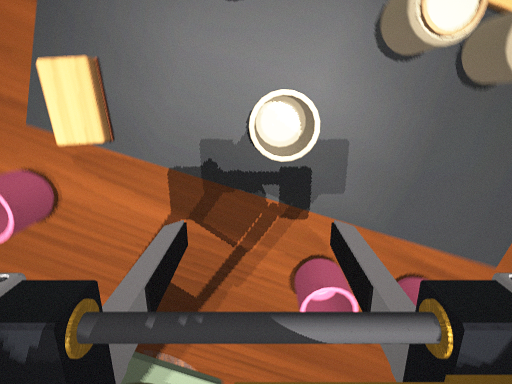

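```bash
cat > path.py <<'E'
from kin import *
def path(pts,q0=None):
    q=arm.read_state()['qpos'] if q0 is None else q0
    for p,t in pts:
        tp,M=tgt(p,t,flip=True); ok,q=ik(tp,M,[q]); print(p,t,ok,q)
E
python3 - <<'E'
from path import *
c=[.491,-.013]
path([(c+[.16],t) for t in (0,15,30,40,50,60)]+[(c+[z],60) for z in (.12,.08,.06,.042)]+[([.491,-.013,.065],t) for t in (50,40,30,20,10,0,-10,-20,-30)])
E
```

```text
[0.491, -0.013, 0.16] 0 True [-0.2   0.13  1.78  0.    1.24  1.28]
[0.491, -0.013, 0.16] 15 True [-0.26 -0.05  1.99  0.11  0.96  1.17]
[0.491, -0.013, 0.16] 30 True [-0.34 -0.19  2.2   0.33  0.68  0.93]
[0.491, -0.013, 0.16] 40 True [-0.38 -0.23  2.31  0.64  0.51  0.62]
[0.491, -0.013, 0.16] 50 True [-0.43 -0.22  2.39  1.18  0.42  0.07]
[0.491, -0.013, 0.16] 60 True [-0.57 -0.08  2.42  1.79  0.57 -0.63]
[0.491, -0.013, 0.12] 60 True [-0.6   0.17  2.38  2.03  0.66 -0.95]
[0.491, -0.013, 0.08] 60 True [-0.63  0.41  2.33  2.19  0.77 -1.19]
[0.491, -0.013, 0.06] 60 True [-0.64  0.53  2.3   2.24  0.83 -1.28]
[0.491, -0.013, 0.042] 60 True [-0.65  0.62  2.27  2.28  0.87 -1.35]
[0.491, -0.013, 0.065] 50 True [-0.46  0.21  2.31  1.95  0.44 -0.79]
[0.491, -0.013, 0.065] 40 True [-0.33  0.11  2.28  1.23  0.28  0.03]
[0.491, -0.013, 0.065] 30 True [-0.31  0.1   2.21  0.53  0.39  0.72]
[0.491, -0.013, 0.065] 20 True [-0.28  0.12  2.1   0.22  0.6   1.04]
[0.491, -0.013, 0.065] 10 True [-0.24  0.19  1.96  0.08  0.82  1.2 ]
[0.491, -0.013, 0.065] 0 True [-0.2   0.29  1.82  0.    1.03  1.28]
[0.491, -0.013, 0.065] -10 True [-0.17  0.4   1.67 -0.05  1.24  1.33]
[0.491, -0.013, 0.065] -20 True [-0.15  0.53  1.51 -0.08  1.44  1.36]
[0.491, -0.013, 0.065] -30 True [-0.13  0.66  1.36 -0.11  1.63  1.38]
```

Run:
```python
from h import *
delta([.491,-.013,.15],0,flip=True)
```

```text
d [ 0.0495  0.0208 -0.0587] w [0.2962 0.0066 0.0032] deg 17.0 t 5.25
```

Emit:
{"op": "drive_tool", "data": {"targets": [[0.01,0.004,-0.012,0.1,0,0,0],[0.02,0.008,-0.024,0.2,0,0,0],[0.03,0.012,-0.036,0.3,0,0,0],[0.04,0.016,-0.048,0.3,0,0,0],[0.05,0.021,-0.059,0.3,0,0,0]]}}

```text
time: 5.75
ee_pos: [0.4916, -0.0129, 0.1299]
tool_rot: [-0.302, 1.563, 2.923]
contact_force: [0.7, 0.6, 0.9]
finger_gap: 0.094
```

Run:
```python
from h import *
delta([.491,-.013,.15],30,flip=True)
s,im=save('wrist','w3');
```

```text
d [-0.0037 -0.     -0.0088] w [-0.0037  0.531   0.0014] deg 30.4 t 5.75
```

View pics/w3.png

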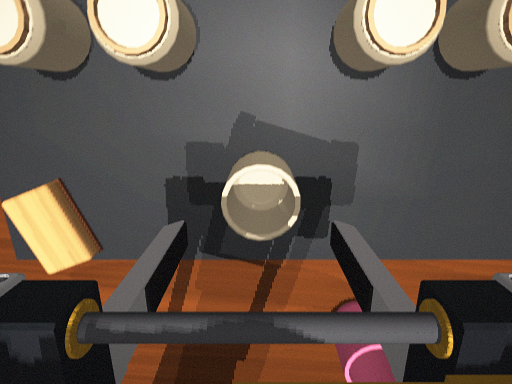

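Run:
```python
from h import *
s=arm.read_state(); c=cam('wrist',s)
b=pt(c,130,18,.079);d=pt(c,404,9,.079); print(b,d,(b+d)/2,np.linalg.norm(b-d), np.arctan2(d[0]-b[0],b[1]-d[1])); print(pt(c,261,202,.079))
```

```text
[0.61982845 0.084897   0.079     ] [ 0.64055927 -0.09892727  0.079     ] [ 0.63019386 -0.00701513  0.079     ] 0.18498953492035022 0.1123007291220404
[ 0.49535942 -0.01499044  0.079     ]
```

Emit:
{"op": "drive_tool", "data": {"targets": [[0,0,-0.002,0,0.13,0,0],[0,0,-0.004,0,0.26,0,0],[0,0,-0.006,0,0.39,0,0],[-0.004,0,-0.009,0,0.53,0,0],[-0.004,0,-0.009,0,0.53,0,0]]}}

```text
time: 6.3
ee_pos: [0.4943, -0.0105, 0.1273]
tool_rot: [-3.127, 1.058, 0.095]
contact_force: [-0.9, 0.3, -0.0]
finger_gap: 0.0938
```

Run:
```python
from h import *
print(arm.read_state()['qpos'].round(2)); delta([.491,-.013,.15],60,flip=True)
```

```text
[-0.35 -0.2   2.23  0.34  0.68  0.92]
d [-0.0052  0.0021 -0.0178] w [-0.0083  0.5342  0.0019] deg 30.6 t 6.3
```

Emit:
{"op": "drive_tool", "data": {"targets": [[-0.001,0,-0.004,0,0.11,0,0],[-0.002,0.001,-0.008,0,0.22,0,0],[-0.003,0.001,-0.012,0,0.33,0,0],[-0.004,0.002,-0.016,0,0.44,0,0],[-0.005,0.002,-0.018,-0.008,0.534,0,0]]}}

```text
time: 6.8
ee_pos: [0.5211, -0.005, 0.1415]
tool_rot: [-3.11, 0.657, 0.132]
contact_force: [0.1, 0.5, -0.2]
finger_gap: 0.0939
```

Run:
```python
from h import *
print(arm.read_state()['qpos'].round(2)); delta([.493,-.014,.042],60,flip=True)
s,im=save('wrist','w4');
```

```text
[-0.5  -0.22  2.44  1.35  0.5  -0.14]
d [0.0567 0.0089 0.0938] w [-0.0061  0.1344  0.0355] deg 8.0 t 6.8
```

View pics/w4.png

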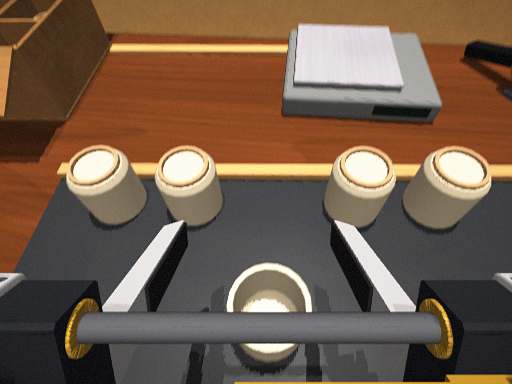

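Emit:
{"op": "drive_tool", "data": {"targets": [[0.0,0.008,0.02,0,0.0,0.03,0],[0.01,0.009,0.03,0,0.03,0.035,0],[0.02,0.009,0.04,-0.006,0.05,0.035,0],[0.025,0.009,0.05,-0.006,0.08,0.035,0],[0.03,0.009,0.055,-0.006,0.1,0.035,0]]}}

```text
time: 7.35
ee_pos: [0.5408, -0.0184, 0.0766]
tool_rot: [-3.135, 0.565, 0.099]
contact_force: [-0.1, 0.5, 1.1]
finger_gap: 0.0936
```

Run:
```python
from h import *
print(arm.read_state()['qpos'].round(2)); delta([.493,-.014,.042],60,flip=True)
s,im=save('wrist','w5');
```

```text
[-0.52  0.13  2.46  2.12  0.61 -1.  ]
d [-0.0023 -0.0086  0.0537] w [-0.0003  0.0419  0.0098] deg 2.5 t 7.35
```

View pics/w5.png

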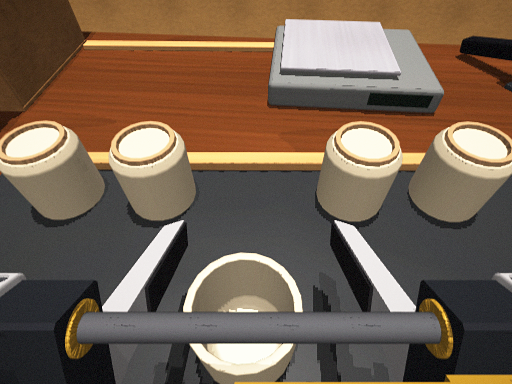

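Emit:
{"op": "drive_tool", "data": {"targets": [[-0.005,-0.004,0.006,0,0,0,0],[-0.01,-0.008,0.015,0,0,0.005,0],[-0.01,-0.009,0.025,0,0,0.01,0],[-0.01,-0.009,0.035,0,0.01,0.01,0],[-0.01,-0.009,0.045,0,0.02,0.01,0]]}}

```text
time: 7.9
ee_pos: [0.5348, -0.0164, 0.0364]
tool_rot: [-3.137, 0.551, 0.098]
contact_force: [-0.3, 0.3, 0.7]
finger_gap: 0.094
```

Run:
```python
from h import *
s=arm.read_state(); print(s['qpos'].round(3)); delta([.493,-.014,.042],60,flip=True)
```

```text
[-0.535  0.315  2.457  2.302  0.744 -1.245]
d [-0.0191 -0.0062  0.0164] w [0.0006 0.0272 0.0094] deg 1.7 t 7.9
```

```bash
cat > fit2.py <<'E'
from kin import *
s=arm.read_state()
D=[([-1.42150165e+00,2.07417099e-01,1.54289642e+00,-7.09e-06,1.39348191,-1.50533546e-01],[0.16968124,-0.54857977,0.20431973]),
([-1.121,-.173,1.805,.001,1.512,-.555],[.2578,-.3354,.265]),
([-.651,-.327,1.922,.001,1.546,-.79],[.3319,-.1438,.2652]),
([-.261,-.227,1.849,.003,1.521,-1.816],[.4007,-.0168,.2648]),
([-.55,-.586,2.427,.512,.821,-2.463],[.4255,-.0162,.1655]),
([-.35,-.2,2.23,.34,.68,.92],[.4943,-.0105,.1273]),
([-.5,-.22,2.44,1.35,.5,-.14],[.5211,-.005,.1415]),
([-.52,.13,2.46,2.12,.61,-1.],[.5408,-.0184,.0766]),
(s['qpos'],s['ee_pos'])]
r=least_squares(lambda P:np.concatenate([fk(q,P)[0]-p for q,p in D]+[1e-4*np.array(P)]),P)
print(r.cost**.5,list(r.x.round(4)))
for q,p in D: print((fk(q,r.x)[0]-p).round(4))
E
python3 fit2.py
```

```text
0.003926392275942618 [np.float64(0.0031), np.float64(0.0865), np.float64(0.2828), np.float64(0.4563), np.float64(0.095), np.float64(0.4966), np.float64(-0.0024), np.float64(0.0), np.float64(0.3446)]
[ 0.0005 -0.0006  0.0007]
[ 0.0004  0.0006 -0.0001]
[-0.      0.0003  0.0006]
[-0.0002  0.0005  0.0002]
[ 0.001  -0.0002  0.0009]
[-0.0022 -0.0009 -0.0024]
[ 0.0011 -0.0007 -0.0005]
[-0.0019  0.0011 -0.0013]
[ 0.0016 -0.0011  0.0018]
```

```bash
sed -i 's/^P=.*/P=[0.0031,0.0865,0.2828,0.4563,0.095,0.4966,-0.0024,0.0,0.3446]/' kin.py
python3 - <<'E'
from path import *
c=[.493,-.014]
for t in (60,50,45,40,30): path([(c+[.042],t)])
print()
q=arm.read_state()['qpos']
path([(c+[.042],50)]+[([.493,-.014,.065],t) for t in (50,40,30,20,10,0,-10,-20,-30,-40)])
print()
for x in (.5,.53,.56):
  for t in (60,50,45,40): path([([x,-.012,.042],t)])
E
```

```text
[0.493, -0.014, 0.042] 60 False [-0.62  0.34  2.43  2.08  0.77 -1.13]
[0.493, -0.014, 0.042] 50 False [-0.48  0.15  2.43  1.93  0.46 -0.81]
[0.493, -0.014, 0.042] 45 False [-0.45  0.11  2.43  1.82  0.38 -0.66]
[0.493, -0.014, 0.042] 40 True [-0.41  0.07  2.39  1.44  0.31 -0.26]
[0.493, -0.014, 0.042] 30 True [-0.34  0.06  2.28  0.61  0.37  0.62]

[0.493, -0.014, 0.042] 50 False [-0.48  0.15  2.43  1.93  0.46 -0.81]
[0.493, -0.014, 0.065] 50 False [-0.48  0.05  2.43  1.73  0.42 -0.58]
[0.493, -0.014, 0.065] 40 True [-0.41 -0.01  2.39  1.2   0.34 -0.01]
[0.493, -0.014, 0.065] 30 True [-0.34 -0.    2.28  0.52  0.44  0.71]
[0.493, -0.014, 0.065] 20 True [-0.29  0.05  2.15  0.22  0.63  1.04]
[0.493, -0.014, 0.065] 10 True [-0.24  0.13  2.02  0.08  0.83  1.19]
[0.493, -0.014, 0.065] 0 True [-0.2   0.23  1.88 -0.    1.03  1.28]
[0.493, -0.014, 0.065] -10 True [-0.17  0.34  1.75 -0.05  1.22  1.33]
[0.493, -0.014, 0.065] -20 True [-0.15  0.46  1.61 -0.08  1.41  1.36]
[0.493, -0.014, 0.065] -30 True [-0.13  0.59  1.48 -0.11  1.59  1.38]
[0.493, -0.014, 0.065] -40 True [-0.12  0.71  1.35 -0.13  1.77  1.39]

[0.5, -0.012, 0.042] 60 False [-0.58  0.35  2.43  2.15  0.76 -1.17]
[0.5, -0.012, 0.042] 50 False [-0.46  0.17  2.43  2.02  0.46 -0.88]
[0.5, -0.012, 0.042] 45 True [-0.43  0.12  2.42  1.87  0.38 -0.7 ]
[0.5, -0.012, 0.042] 40 True [-0.39  0.09  2.38  1.45  0.3  -0.25]
[0.53, -0.012, 0.042] 60 False [-0.49  0.38  2.43  2.39  0.78 -1.31]
[0.53, -0.012, 0.042] 50 True [-0.42  0.22  2.39  2.16  0.47 -0.99]
[0.53, -0.012, 0.042] 45 True [-0.39  0.17  2.35  1.88  0.35 -0.67]
[0.53, -0.012, 0.042] 40 True [-0.36  0.14  2.31  1.42  0.28 -0.2 ]
[0.56, -0.012, 0.042] 60 True [-0.44  0.4   2.38  2.45  0.74 -1.3 ]
[0.56, -0.012, 0.042] 50 True [-0.38  0.26  2.32  2.18  0.43 -0.97]
[0.56, -0.012, 0.042] 45 True [-0.35  0.22  2.28  1.87  0.32 -0.64]
[0.56, -0.012, 0.042] 40 True [-0.33  0.2   2.24  1.38  0.27 -0.13]
```

Run:
```python
from h import *
delta([.493,-.014,.042],44,flip=True)
```

```text
d [-0.0197 -0.0062  0.0217] w [ 0.0019 -0.252   0.0092] deg 14.4 t 7.9
```

Emit:
{"op": "drive_tool", "data": {"targets": [[-0.005,-0.002,0.005,0,-0.06,0.002,0],[-0.01,-0.004,0.011,0,-0.13,0.005,0],[-0.015,-0.006,0.016,0,-0.19,0.009,0],[-0.02,-0.006,0.022,0,-0.25,0.009,0],[-0.02,-0.006,0.022,0,-0.25,0.009,0]]}}

```text
time: 8.4
ee_pos: [0.5091, -0.0134, 0.0317]
tool_rot: [3.134, 0.795, 0.086]
contact_force: [-0.6, -0.4, 0.7]
finger_gap: 0.0943
```

Run:
```python
from h import *
s=arm.read_state(); print(s['qpos'].round(3)); delta([.493,-.014,.042],44,flip=True)
save('wrist','w6')
```

```text
[-0.447  0.093  2.423  1.767  0.372 -0.617]
d [ 0.0004 -0.0009  0.0044] w [ 0.0074 -0.0081 -0.0005] deg 0.6 t 8.4
```

View pics/w6.png

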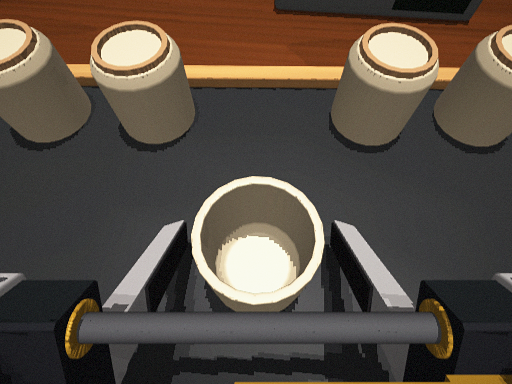

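The cup sits centred between the fingers, centre at about (258,243). A small correction, then I close.

Emit:
{"op": "drive_tool", "data": {"targets": [[0,-0.001,0.004,0,0,0,0],[0,-0.001,0.004,0,0,0,0.3],[0,-0.001,0.004,0,0,0,0.6],[0,-0.001,0.004,0,0,0,1],[0,-0.001,0.004,0,0,0,1]]}}

```text
time: 8.95
ee_pos: [0.5055, -0.0127, 0.028]
tool_rot: [3.136, 0.795, 0.087]
contact_force: [-0.4, -1.2, 0.5]
finger_gap: 0.0655
```

Emit:
{"op": "drive_tool", "data": {"targets": [[0,0,0,0,0,0,1],[0,0,0,0,0,0,1],[0,0,0,0,0,0,1]]}}

```text
time: 9.25
ee_pos: [0.5055, -0.0127, 0.028]
tool_rot: [3.136, 0.795, 0.087]
contact_force: [-0.4, 0.1, 0.4]
finger_gap: 0.0653
```

Run:
```python
from h import *
s=arm.read_state(); print(s['qpos'].round(3),s['finger_gap']); delta([.493,-.014,.060],44,flip=True)
save('wrist','w7')
```

```text
[-0.45   0.101  2.431  1.801  0.377 -0.654] 0.06527332866540099
d [-0.0127  0.0003 -0.0133] w [ 0.0053 -0.0077 -0.0003] deg 0.5 t 9.25
```

View pics/w7.png

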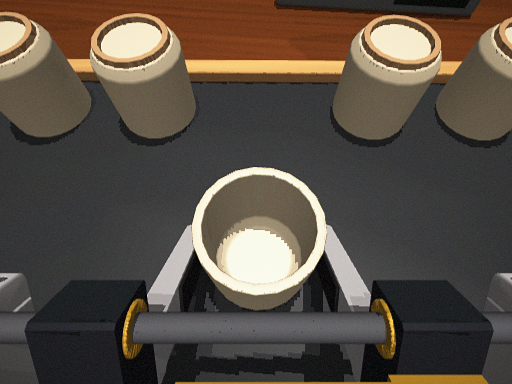

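Emit:
{"op": "drive_tool", "data": {"targets": [[-0.004,0,-0.004,0,0,0,1],[-0.008,0,-0.008,0,0,0,1],[-0.012,0,-0.012,0,0,0,1],[-0.015,0,-0.015,0,0,0,1],[-0.015,0,-0.015,0,0,0,1]]}}

```text
time: 9.8
ee_pos: [0.5056, -0.0125, 0.0493]
tool_rot: [3.135, 0.795, 0.086]
contact_force: [-1.0, 1.4, -2.2]
finger_gap: 0.0654
```

```bash
cat >> h.py <<'E'
def gp():
    s=arm.read_state(); Rc=R.from_euler('xyz',s['tool_rot']).as_matrix(); X=Rc[:,0]
    print('grasp',(s['ee_pos']-.019*X).round(4),'tilt',np.degrees(np.arctan2(np.hypot(X[0],X[1])*np.sign(X[0]),-X[2])).round(1),'rot',s['tool_rot'].round(3),'gap',round(s['finger_gap'],4),'F',s['contact_force'].round(1),'q',s['qpos'].round(2),'t',s['time'])
E
python3 - <<'E'
from h import *
gp(); delta([.493,-.014,.064],30,flip=True); save('side','s8')
im=cv2.imread('pics/s8.png'); c=im[140:265,175:330]; cv2.imwrite('pics/s8c.png',cv2.resize(c,None,fx=4.5,fy=4.5,interpolation=cv2.INTER_CUBIC))
E
```

```text
grasp [ 0.4923 -0.0137  0.0629] tilt 44.4 rot [3.135 0.795 0.086] gap 0.0654 F [-1.   1.4 -2.2] q [-0.45  0.02  2.43  1.59  0.37 -0.43] t 9.8
d [-0.0009  0.0003  0.0035] w [ 0.006  -0.2521 -0.0013] deg 14.5 t 9.8
```

View pics/s8c.png

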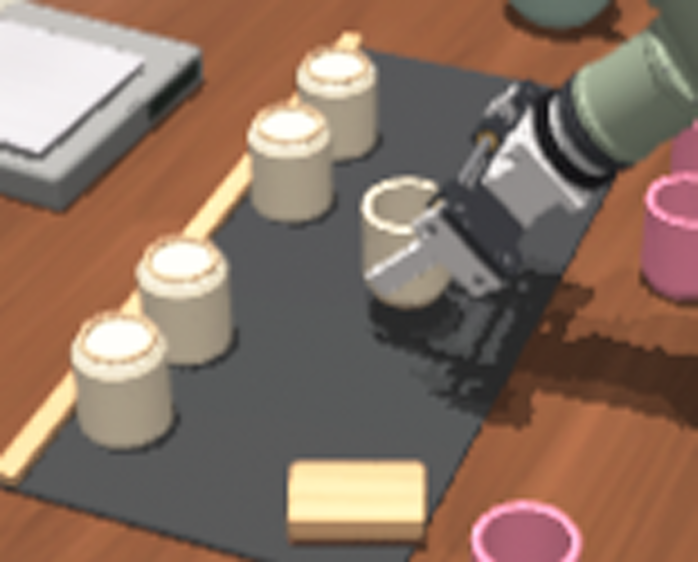

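Emit:
{"op": "drive_tool", "data": {"targets": [[0,0,0.001,0,-0.06,0,1],[0,0,0.002,0,-0.12,0,1],[0,0,0.002,0,-0.18,0,1],[-0.001,0,0.003,0.003,-0.25,0,1],[-0.001,0,0.003,0.006,-0.25,0,1]]}}

```text
time: 10.35
ee_pos: [0.5015, -0.0104, 0.0462]
tool_rot: [-3.132, 1.039, 0.099]
contact_force: [0.1, 0.9, -2.8]
finger_gap: 0.0653
```

Run:
```python
from h import *
gp(); delta([.493,-.014,.064],0,flip=True)
```

```text
grasp [ 0.492  -0.0114  0.0626] tilt 30.4 rot [-3.132  1.039  0.099] gap 0.0653 F [ 0.1  0.9 -2.8] q [-0.35  0.    2.28  0.55  0.43  0.68] t 10.35
d [-0.0034  0.0028  0.0082] w [ 0.0022 -0.5314  0.0055] deg 30.4 t 10.35
```

Emit:
{"op": "drive_tool", "data": {"targets": [[0,0.001,0.002,0,-0.11,0,1],[-0.001,0.002,0.004,0,-0.22,0,1],[-0.002,0.003,0.006,0.002,-0.33,0.005,1],[-0.003,0.003,0.007,0.002,-0.43,0.005,1],[-0.003,0.003,0.008,0.002,-0.53,0.005,1]]}}

```text
time: 10.85
ee_pos: [0.4931, -0.0137, 0.0446]
tool_rot: [-0.377, 1.567, 2.853]
contact_force: [-0.1, -0.1, -1.6]
finger_gap: 0.065
```

Run:
```python
from h import *
gp(); delta([.489,-.014,.064],-30,flip=True)
from path import *
path([([.489,-.014,.06],-30),([.489,-.014,.05],-46),([.485,-.014,.04],-46)])
save('side','s9')
im=cv2.imread('pics/s9.png'); c=im[140:265,175:330]; cv2.imwrite('pics/s9c.png',cv2.resize(c,None,fx=4.5,fy=4.5,interpolation=cv2.INTER_CUBIC))
```

```text
grasp [ 0.4932 -0.0137  0.0636] tilt -0.2 rot [-0.377  1.567  2.853] gap 0.065 F [-0.1 -0.1 -1.6] q [-0.2   0.24  1.87  0.    1.03  1.28] t 10.85
d [-0.0029 -0.0001  0.0136] w [ 0.0011 -0.5202  0.0011] deg 29.8 t 10.85
[0.489, -0.014, 0.06] -30 True [-0.13  0.59  1.49 -0.11  1.58  1.38]
[0.489, -0.014, 0.05] -46 True [-0.11  0.8   1.29 -0.15  1.85  1.39]
[0.485, -0.014, 0.04] -46 True [-0.11  0.81  1.3  -0.15  1.83  1.39]
```

View pics/s9c.png

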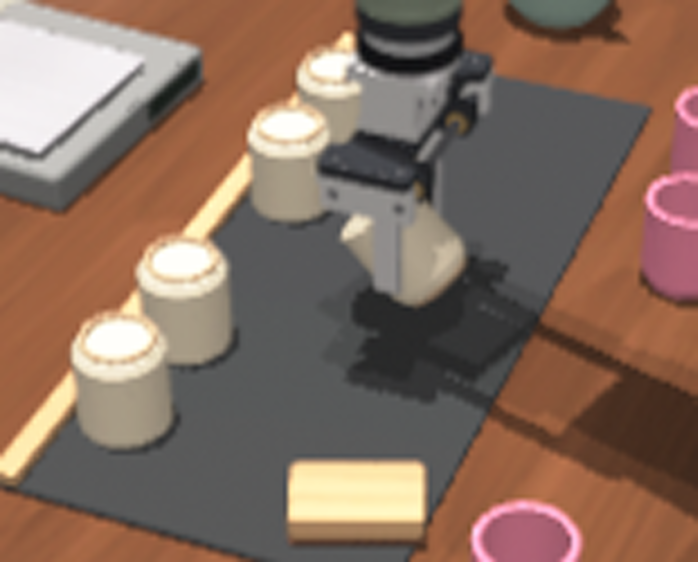

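Emit:
{"op": "drive_tool", "data": {"targets": [[-0.0,0,0.003,0,-0.1,0,1],[-0.001,0,0.006,0,-0.21,0,1],[-0.002,0,0.009,0,-0.32,0,1],[-0.003,0,0.012,0,-0.42,0,1],[-0.003,0,0.014,0,-0.52,0,1]]}}

```text
time: 11.4
ee_pos: [0.4824, -0.0149, 0.0474]
tool_rot: [-0.006, 1.047, -3.058]
contact_force: [-1.5, 0.3, -1.9]
finger_gap: 0.0654
```

Run:
```python
from h import *
gp(); delta([.485,-.014,.055],-45.5,flip=True)
```

```text
grasp [ 0.4919 -0.0141  0.0638] tilt -30.0 rot [-0.006  1.047 -3.058] gap 0.0654 F [-1.5  0.3 -1.9] q [-0.13  0.58  1.48 -0.11  1.59  1.37] t 11.4
d [ 0.0104 -0.0006  0.0066] w [ 0.0026 -0.2699  0.0015] deg 15.5 t 11.4
```

Emit:
{"op": "drive_tool", "data": {"targets": [[0.002,0,0.001,0,-0.06,0,1],[0.004,0,0.003,0,-0.12,0,1],[0.006,0,0.004,0,-0.18,0,1],[0.008,0,0.006,0,-0.23,0,1],[0.01,0,0.007,0.002,-0.27,0.002,1]]}}

```text
time: 11.9
ee_pos: [0.4708, -0.0154, 0.0405]
tool_rot: [-0.004, 0.775, -3.057]
contact_force: [-0.3, -0.2, -2.2]
finger_gap: 0.0652
```

Run:
```python
from h import *
gp(); delta([.485,-.014,.038],-45.5,flip=True)
save('side','s10')
im=cv2.imread('pics/s10.png'); c=im[140:265,175:330]; cv2.imwrite('pics/s10c.png',cv2.resize(c,None,fx=4.5,fy=4.5,interpolation=cv2.INTER_CUBIC))
```

```text
grasp [ 0.4844 -0.0142  0.0538] tilt -45.6 rot [-0.004  0.775 -3.057] gap 0.0652 F [-0.3 -0.2 -2.2] q [-0.11  0.78  1.3  -0.15  1.84  1.39] t 11.9
d [ 0.0106 -0.0001 -0.0118] w [0.0028 0.0016 0.0014] deg 0.2 t 11.9
```

View pics/s10c.png

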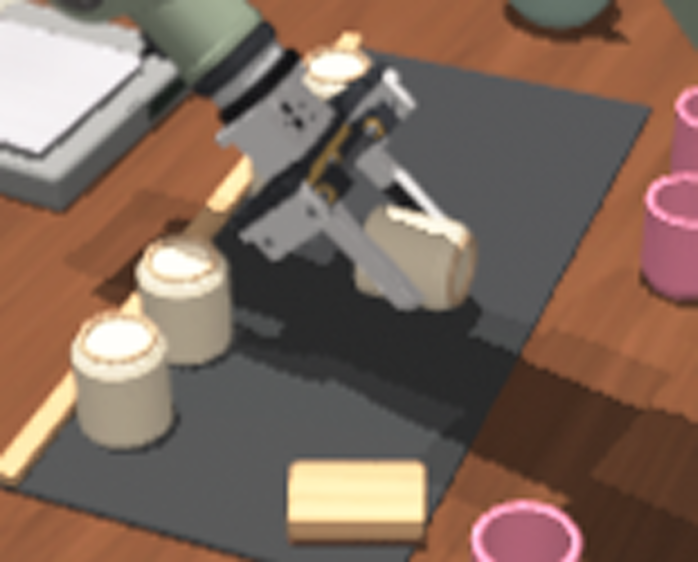

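Emit:
{"op": "drive_tool", "data": {"targets": [[0.003,0,-0.003,0,0,0,1],[0.005,0,-0.006,0,0,0,1],[0.007,0,-0.008,0,0,0,1],[0.009,0,-0.01,0,0,0,1],[0.0095,0,-0.0105,0,0,0,1]]}}

```text
time: 12.45
ee_pos: [0.4708, -0.0151, 0.0254]
tool_rot: [-0.005, 0.773, -3.057]
contact_force: [-0.7, -0.5, -1.2]
finger_gap: 0.0655
```

Run:
```python
from h import *
gp()
```

```text
grasp [ 0.4844 -0.014   0.0387] tilt -45.7 rot [-0.005  0.773 -3.057] gap 0.0655 F [-0.7 -0.5 -1.2] q [-0.11  0.8   1.3  -0.15  1.82  1.39] t 12.45
```

Emit:
{"op": "drive_tool", "data": {"targets": [[0.0005,0,-0.0005,0,0,0,1],[0.001,0,-0.001,0,0,0,1],[0.001,0,-0.001,0,0,0,1]]}}

```text
time: 12.75
ee_pos: [0.4708, -0.0151, 0.0253]
tool_rot: [-0.005, 0.772, -3.057]
contact_force: [-1.0, -0.4, 5.0]
finger_gap: 0.0653
```

Run:
```python
from h import *
gp()
```

```text
grasp [ 0.4844 -0.014   0.0386] tilt -45.8 rot [-0.005  0.772 -3.057] gap 0.0653 F [-1.  -0.4  5. ] q [-0.11  0.8   1.3  -0.15  1.82  1.39] t 12.75
```

Emit:
{"op": "drive_tool", "data": {"targets": [[0,0,0,0,0,0,0.28],[0,0,0,0,0,0,0.25],[0,0,0,0,0,0,0.2],[0,0,0,0,0,0,0.15],[0,0,0,0,0,0,0.1]]}}

```text
time: 13.25
ee_pos: [0.4707, -0.0151, 0.0251]
tool_rot: [-0.005, 0.772, -3.057]
contact_force: [-0.8, 0.7, 0.3]
finger_gap: 0.0835
```

Run:
```python
from h import *
gp()
save('side','s11')
im=cv2.imread('pics/s11.png'); c=im[140:265,175:330]; cv2.imwrite('pics/s11c.png',cv2.resize(c,None,fx=4.5,fy=4.5,interpolation=cv2.INTER_CUBIC))
```

```text
grasp [ 0.4843 -0.014   0.0383] tilt -45.8 rot [-0.005  0.772 -3.057] gap 0.0835 F [-0.8  0.7  0.3] q [-0.11  0.8   1.3  -0.15  1.82  1.39] t 13.25
```

View pics/s11c.png

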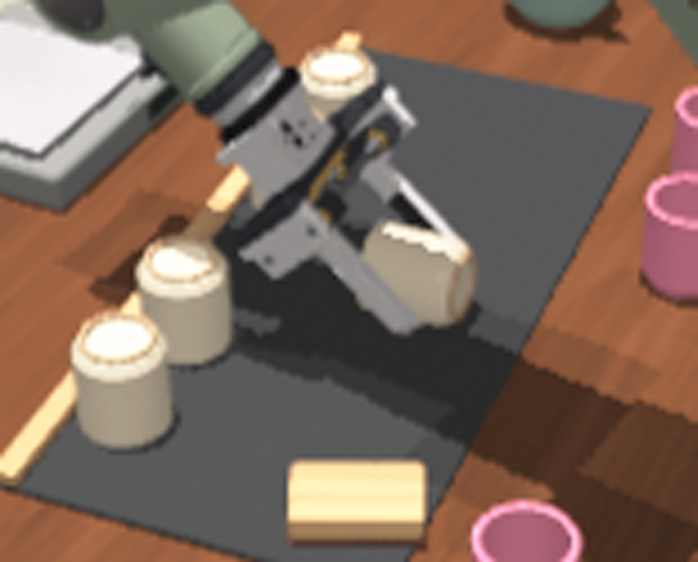

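Emit:
{"op": "drive_tool", "data": {"targets": [[0,0,-0.002,0,0.11,0,0],[-0.001,0,-0.004,0,0.22,0,0],[-0.001,0,-0.006,0,0.33,0,0],[-0.002,0,-0.008,0,0.44,0,0],[-0.003,0,-0.01,0,0.55,0,0]]}}

```text
time: 13.8
ee_pos: [0.4807, -0.0144, 0.0206]
tool_rot: [-0.011, 1.328, -3.065]
contact_force: [0.8, -0.0, 0.3]
finger_gap: 0.0938
```

Run:
```python
from h import *
gp(); delta([.485,-.014,.04],15,flip=True);save('wrist','w12')
```

```text
grasp [ 0.4852 -0.0141  0.0391] tilt -13.9 rot [-0.011  1.328 -3.065] gap 0.0938 F [ 0.8 -0.   0.3] q [-0.17  0.42  1.72 -0.06  1.24  1.34] t 13.8
d [-0.0032 -0.     -0.0088] w [0.0009 0.5047 0.0028] deg 28.9 t 13.8
```

View pics/w12.png

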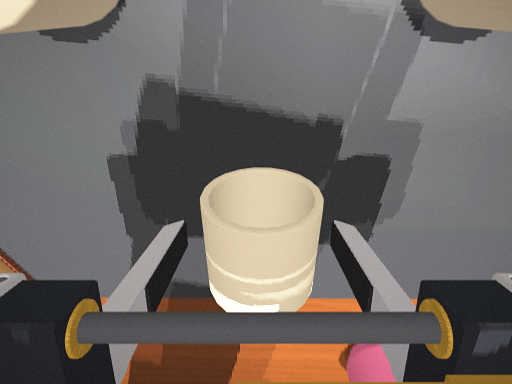

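Emit:
{"op": "drive_tool", "data": {"targets": [[0,0,-0.002,0,0.1,0,0],[-0.001,0,-0.004,0,0.2,0,0],[-0.001,0,-0.006,0,0.3,0,0],[-0.002,0,-0.007,0,0.4,0,0],[-0.003,0,-0.009,0,0.5,0,0]]}}

```text
time: 14.35
ee_pos: [0.4866, -0.0132, 0.0219]
tool_rot: [-3.129, 1.313, 0.101]
contact_force: [0.5, 1.3, -0.1]
finger_gap: 0.0939
```

Run:
```python
from h import *
gp(); delta([.487,-.014,.04],40,flip=True)
from path import *
path([([.487,-.014,.04],t) for t in (20,30,35,40,42)])
```

```text
grasp [ 0.4818 -0.0137  0.0403] tilt 14.8 rot [-3.129  1.313  0.101] gap 0.0939 F [ 0.5  1.3 -0.1] q [-0.27  0.12  2.11  0.15  0.67  1.1 ] t 14.35
d [-0.0002  0.0008 -0.013 ] w [-4.0e-04  4.4e-01  3.5e-03] deg 25.2 t 14.35
[0.487, -0.014, 0.04] 20 True [-0.29  0.1   2.18  0.24  0.56  1.01]
[0.487, -0.014, 0.04] 30 True [-0.35  0.06  2.3   0.62  0.37  0.59]
[0.487, -0.014, 0.04] 35 True [-0.38  0.05  2.35  1.    0.31  0.2 ]
[0.487, -0.014, 0.04] 40 True [-0.42  0.07  2.41  1.47  0.32 -0.29]
[0.487, -0.014, 0.04] 42 True [-0.44  0.08  2.42  1.64  0.34 -0.48]
```

Slow through the wrist's near-singular region.

Emit:
{"op": "drive_tool", "data": {"targets": [[0,0,-0.003,0,0.06,0,0],[0,0,-0.005,0,0.12,0,0],[0,0.001,-0.006,0,0.18,0,0],[0,0.001,-0.008,0,0.24,0,0],[0,0.001,-0.009,0,0.28,0,0]]}}

```text
time: 14.85
ee_pos: [0.4952, -0.0131, 0.024]
tool_rot: [-3.133, 1.032, 0.096]
contact_force: [-0.4, 0.6, -0.1]
finger_gap: 0.0941
```

Run:
```python
from h import *
gp(); delta([.487,-.014,.04],40,flip=True)
```

```text
grasp [ 0.4855 -0.014   0.0403] tilt 30.9 rot [-3.133  1.032  0.096] gap 0.0941 F [-0.4  0.6 -0.1] q [-0.36  0.05  2.3   0.68  0.37  0.53] t 14.85
d [ 0.0008  0.0002 -0.0041] w [-0.0011  0.1595  0.0048] deg 9.1 t 14.85
```

Emit:
{"op": "drive_tool", "data": {"targets": [[0,0,-0.001,0,0.03,0.001,0],[0,0,-0.002,0,0.06,0.002,0],[0,0,-0.003,0,0.1,0.003,0],[0.001,0,-0.004,0,0.13,0.005,0],[0.001,0,-0.004,0,0.16,0.005,0]]}}

```text
time: 15.35
ee_pos: [0.5003, -0.0125, 0.0257]
tool_rot: [-3.14, 0.87, 0.089]
contact_force: [-0.3, -0.2, 0.6]
finger_gap: 0.0938
```

Run:
```python
from h import *
gp(); delta([.487,-.014,.038],41,flip=True)
save('wrist','w13');save('side','s13')
im=cv2.imread('pics/s13.png'); c=im[140:265,175:330]; cv2.imwrite('pics/s13c.png',cv2.resize(c,None,fx=4.5,fy=4.5,interpolation=cv2.INTER_CUBIC))
```

```text
grasp [ 0.4881 -0.0135  0.0402] tilt 40.2 rot [-3.14   0.87   0.089] gap 0.0938 F [-0.3 -0.2  0.6] q [-0.42  0.07  2.4   1.46  0.32 -0.29] t 15.35
d [0.0009 0.0004 0.002 ] w [-0.0004  0.0145  0.0011] deg 0.8 t 15.35
```

View pics/w13.png

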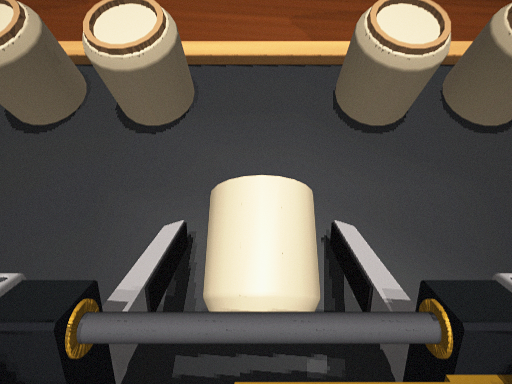

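View pics/s13c.png

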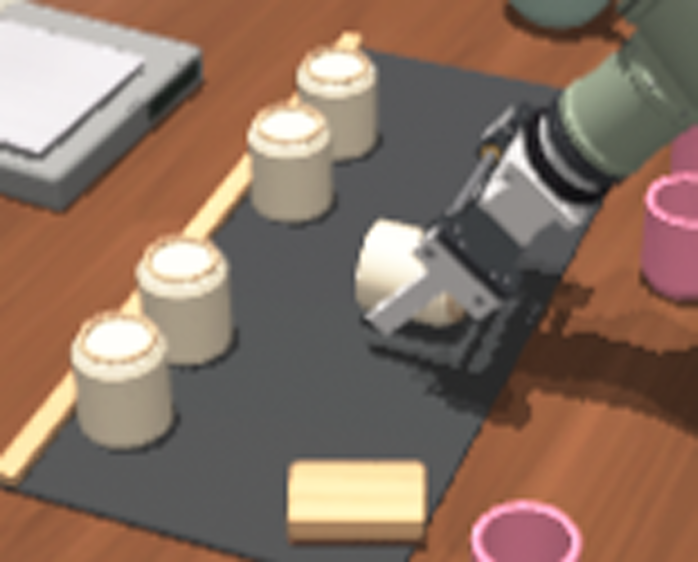

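Emit:
{"op": "drive_tool", "data": {"targets": [[0,0,0.002,0,0,0,0.1],[0,0,0.002,0,0,0,0.2],[0,0,0.002,0,0,0,0.3],[0,0,0.002,0,0,0,1],[0,0,0.002,0,0,0,1]]}}

```text
time: 15.95
ee_pos: [0.498, -0.013, 0.0238]
tool_rot: [-3.139, 0.872, 0.087]
contact_force: [0.2, -1.6, 0.4]
finger_gap: 0.0649
```

Emit:
{"op": "drive_tool", "data": {"targets": [[0,0,0,0,0,0,1],[0,0,0,0,0,0,1],[0,0,0,0,0,0,1]]}}

```text
time: 16.25
ee_pos: [0.498, -0.0129, 0.0238]
tool_rot: [-3.139, 0.872, 0.088]
contact_force: [0.6, -0.9, -0.2]
finger_gap: 0.0648
```

Run:
```python
from h import *
gp(); delta([.487,-.014,.062],40.4,flip=True)
```

```text
grasp [ 0.4858 -0.014   0.0383] tilt 40.0 rot [-3.139  0.872  0.088] gap 0.0648 F [ 0.6 -0.9 -0.2] q [-0.43  0.07  2.4   1.47  0.32 -0.3 ] t 16.25
d [-0.0174  0.     -0.0162] w [-0.0025  0.0065  0.0004] deg 0.4 t 16.25
```

Emit:
{"op": "drive_tool", "data": {"targets": [[-0.004,0,-0.004,0,0,0,1],[-0.008,0,-0.008,0,0,0,1],[-0.012,0,-0.012,0,0,0,1],[-0.017,0,-0.016,0,0,0,1],[-0.017,0,-0.016,0,0,0,1]]}}

```text
time: 16.75
ee_pos: [0.4991, -0.0125, 0.0473]
tool_rot: [-3.139, 0.872, 0.089]
contact_force: [0.8, -0.5, -1.3]
finger_gap: 0.0653
```

Run:
```python
from h import *
gp(); delta([.487,-.014,.062],20,flip=True)
```

```text
grasp [ 0.487  -0.0136  0.0618] tilt 40.0 rot [-3.139  0.872  0.089] gap 0.0653 F [ 0.8 -0.5 -1.3] q [-0.42 -0.01  2.4   1.22  0.34 -0.03] t 16.75
d [-0.0013  0.0005  0.0064] w [-0.0014 -0.3497  0.0012] deg 20.0 t 16.75
```

Emit:
{"op": "drive_tool", "data": {"targets": [[0,0,0.001,0,-0.06,0,1],[0,0,0.002,0,-0.12,0,1],[0,0,0.004,0,-0.2,0,1],[-0.001,0,0.005,0,-0.28,0,1],[-0.001,0,0.006,0,-0.35,0,1]]}}

```text
time: 17.25
ee_pos: [0.4913, -0.0125, 0.0427]
tool_rot: [-3.134, 1.23, 0.093]
contact_force: [0.9, 1.2, -2.5]
finger_gap: 0.0651
```

Run:
```python
from h import *
gp(); delta([.482,-.014,.062],-10,flip=True)
save('side','s14')
im=cv2.imread('pics/s14.png'); c=im[140:265,175:330]; cv2.imwrite('pics/s14c.png',cv2.resize(c,None,fx=4.5,fy=4.5,interpolation=cv2.INTER_CUBIC))
```

```text
grasp [ 0.485  -0.0131  0.0606] tilt 19.5 rot [-3.134  1.23   0.093] gap 0.0651 F [ 0.9  1.2 -2.5] q [-0.29  0.05  2.16  0.21  0.63  1.04] t 17.25
d [-0.0048  0.0007  0.0118] w [-0.0013 -0.5153  0.0026] deg 29.5 t 17.25
```

View pics/s14c.png

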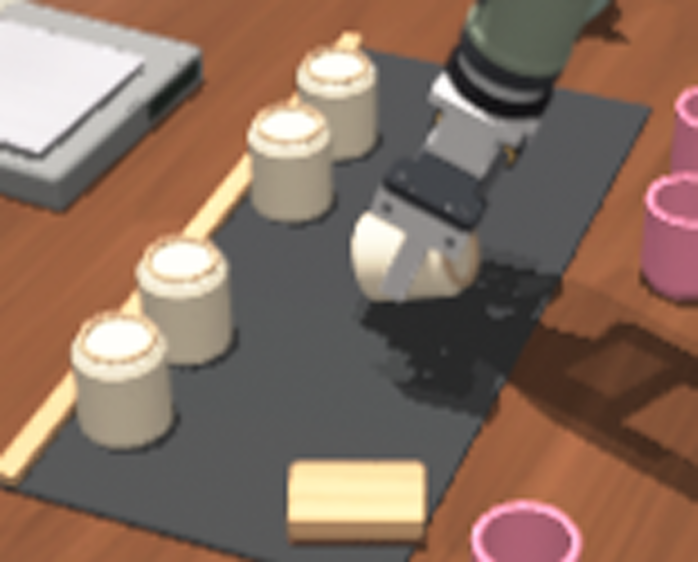

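Emit:
{"op": "drive_tool", "data": {"targets": [[-0.002,0,0.002,0,-0.1,0,1],[-0.003,0,0.004,0,-0.2,0,1],[-0.005,0,0.007,0,-0.3,0,1],[-0.006,0,0.009,0,-0.41,0,1],[-0.007,0,0.011,0,-0.515,0.002,1]]}}

```text
time: 17.8
ee_pos: [0.4838, -0.014, 0.0482]
tool_rot: [-0.005, 1.399, -3.059]
contact_force: [0.2, 0.1, -2.7]
finger_gap: 0.065
```

Run:
```python
from h import *
gp(); delta([.478,-.014,.064],-40,flip=True)
```

```text
grasp [ 0.487  -0.0138  0.0669] tilt -9.8 rot [-0.005  1.399 -3.059] gap 0.065 F [ 0.2  0.1 -2.7] q [-0.18  0.33  1.76 -0.05  1.22  1.33] t 17.8
d [ 0.0018 -0.0005  0.0179] w [ 0.0006 -0.5263  0.0007] deg 30.2 t 17.8
```

Emit:
{"op": "drive_tool", "data": {"targets": [[0,0,0.003,0,-0.1,0,1],[0.001,0,0.007,0,-0.2,0,1],[0.001,0,0.011,0,-0.31,0,1],[0.002,0,0.015,0,-0.42,0,1],[0.002,0,0.018,0,-0.525,0,1]]}}

```text
time: 18.3
ee_pos: [0.4656, -0.0142, 0.0479]
tool_rot: [-0.013, 0.871, -3.063]
contact_force: [0.5, 0.0, -3.0]
finger_gap: 0.065
```

Run:
```python
from h import *
gp(); delta([.474,-.014,.06],-50,flip=True)
save('side','s15')
im=cv2.imread('pics/s15.png'); c=im[140:265,175:330]; cv2.imwrite('pics/s15c.png',cv2.resize(c,None,fx=4.5,fy=4.5,interpolation=cv2.INTER_CUBIC))
```

```text
grasp [ 0.4778 -0.0132  0.0624] tilt -40.1 rot [-0.013  0.871 -3.063] gap 0.065 F [ 0.5  0.  -3. ] q [-0.12  0.69  1.39 -0.13  1.75  1.38] t 18.3
d [0.004  0.0005 0.0046] w [ 0.0068 -0.1732  0.0046] deg 9.9 t 18.3
```

View pics/s15c.png

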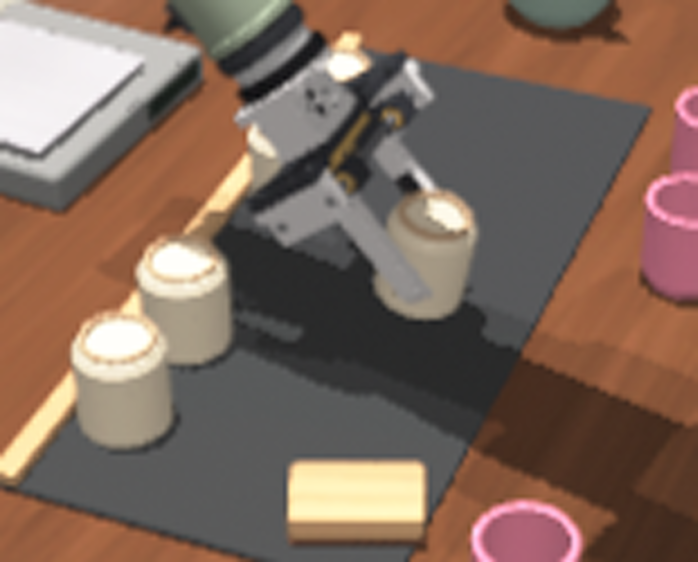

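Emit:
{"op": "drive_tool", "data": {"targets": [[0.001,0,0.001,0.001,-0.04,0.001,1],[0.002,0,0.002,0.003,-0.08,0.002,1],[0.003,0,0.004,0.005,-0.12,0.003,1],[0.004,0,0.005,0.007,-0.173,0.005,1],[0.004,0,0.005,0.007,-0.173,0.005,1]]}}

```text
time: 18.85
ee_pos: [0.4579, -0.0136, 0.0422]
tool_rot: [-0.008, 0.692, -3.059]
contact_force: [0.2, -0.1, -1.8]
finger_gap: 0.0655
```

Run:
```python
from h import *
gp(); delta([.474,-.014,.046],-50,flip=True)
save('side','s16')
im=cv2.imread('pics/s16.png'); c=im[140:265,175:330]; cv2.imwrite('pics/s16c.png',cv2.resize(c,None,fx=4.5,fy=4.5,interpolation=cv2.INTER_CUBIC))
```

```text
grasp [ 0.4725 -0.0124  0.0543] tilt -50.4 rot [-0.008  0.692 -3.059] gap 0.0655 F [ 0.2 -0.1 -1.8] q [-0.11  0.82  1.28 -0.16  1.91  1.39] t 18.85
d [ 0.0042  0.0019 -0.0074] w [0.0053 0.0063 0.0035] deg 0.5 t 18.85
```

View pics/s16c.png

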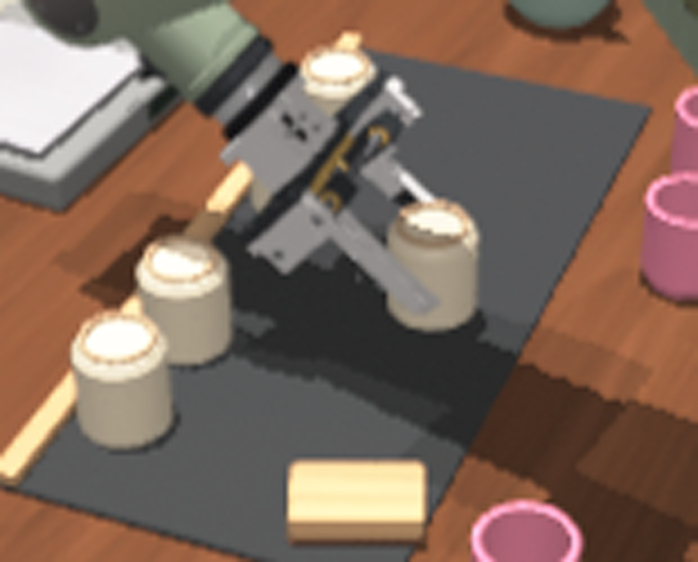

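Emit:
{"op": "drive_tool", "data": {"targets": [[0.001,0,-0.0012,0.002,0.003,0.001,1],[0.002,0,-0.0024,0.004,0.006,0.003,1],[0.003,0,-0.0036,0.005,0.006,0.003,1],[0.004,0,-0.0048,0.005,0.006,0.003,1],[0.0045,0,-0.0054,0.005,0.006,0.003,1]]}}

```text
time: 19.4
ee_pos: [0.4581, -0.0137, 0.036]
tool_rot: [0.001, 0.699, -3.054]
contact_force: [-0.6, 0.4, -2.1]
finger_gap: 0.0651
```

Run:
```python
from h import *
gp()
```

```text
grasp [ 0.4726 -0.0125  0.0482] tilt -49.9 rot [ 1.000e-03  6.990e-01 -3.054e+00] gap 0.0651 F [-0.6  0.4 -2.1] q [-0.11  0.82  1.29 -0.16  1.89  1.4 ] t 19.4
```

Emit:
{"op": "drive_tool", "data": {"targets": [[0.0006,0,-0.0008,0,0,0,1],[0.0012,0,-0.0016,0,0,0,1],[0.0018,0,-0.0022,0,0,0,1],[0.0018,0,-0.0022,0,0,0,1]]}}

```text
time: 19.8
ee_pos: [0.458, -0.0137, 0.0329]
tool_rot: [0.0, 0.699, -3.054]
contact_force: [-0.3, 0.3, -1.6]
finger_gap: 0.065
```

Emit:
{"op": "drive_tool", "data": {"targets": [[0.0006,0,-0.0008,0,0,0,1],[0.0012,0,-0.0015,0,0,0,1],[0.0012,0,-0.0015,0,0,0,1]]}}

```text
time: 20.1
ee_pos: [0.458, -0.0137, 0.0309]
tool_rot: [0.0, 0.699, -3.055]
contact_force: [-0.4, -0.3, -1.9]
finger_gap: 0.0649
```

Run:
```python
from h import *
gp()
save('side','s17')
im=cv2.imread('pics/s17.png'); c=im[140:265,175:330]; cv2.imwrite('pics/s17c.png',cv2.resize(c,None,fx=4.5,fy=4.5,interpolation=cv2.INTER_CUBIC))
```

```text
grasp [ 0.4725 -0.0124  0.0431] tilt -50.0 rot [ 0.     0.699 -3.055] gap 0.0649 F [-0.4 -0.3 -1.9] q [-0.11  0.83  1.29 -0.16  1.88  1.4 ] t 20.1
```

View pics/s17c.png

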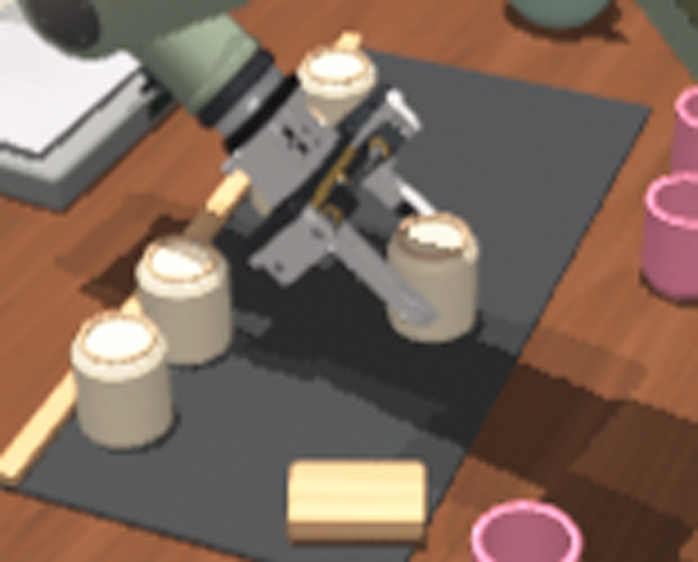

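Emit:
{"op": "drive_tool", "data": {"targets": [[0.0006,0,-0.0008,0,0,0,1],[0.0012,0,-0.0015,0,0,0,1],[0.0012,0,-0.0015,0,0,0,1]]}}

```text
time: 20.45
ee_pos: [0.4581, -0.0137, 0.029]
tool_rot: [0.0, 0.699, -3.055]
contact_force: [0.3, 0.6, -2.0]
finger_gap: 0.0654
```

Emit:
{"op": "drive_tool", "data": {"targets": [[0.0003,0,-0.0004,0,0,0,1],[0.0006,0,-0.0008,0,0,0,1],[0.0006,0,-0.0008,0,0,0,1]]}}

```text
time: 20.75
ee_pos: [0.4581, -0.0137, 0.0289]
tool_rot: [0.001, 0.698, -3.054]
contact_force: [-0.6, -0.5, 4.1]
finger_gap: 0.0651
```

Contact: the force rose to about 6 N. Releasing.

Emit:
{"op": "drive_tool", "data": {"targets": [[0,0,0,0,0,0,0.28],[0,0,0,0,0,0,0.25],[0,0,0,0,0,0,0.2],[0,0,0,0,0,0,0.1],[0,0,0,0,0,0,0.0]]}}

```text
time: 21.25
ee_pos: [0.4581, -0.0137, 0.0288]
tool_rot: [0.001, 0.698, -3.055]
contact_force: [-0.4, -0.5, 0.5]
finger_gap: 0.0879
```

Run:
```python
from h import *
gp(); delta([.4725,-.0125,.0415],-20,flip=True)
save('side','s18')
im=cv2.imread('pics/s18.png'); c=im[140:265,175:330]; cv2.imwrite('pics/s18c.png',cv2.resize(c,None,fx=4.5,fy=4.5,interpolation=cv2.INTER_CUBIC))
```

```text
grasp [ 0.4726 -0.0124  0.041 ] tilt -50.0 rot [ 1.000e-03  6.980e-01 -3.055e+00] gap 0.0879 F [-0.4 -0.5  0.5] q [-0.11  0.83  1.29 -0.16  1.88  1.4 ] t 21.25
d [-0.0028  0.     -0.0091] w [-7.000e-04  5.238e-01 -2.000e-04] deg 30.0 t 21.25
```

View pics/s18c.png

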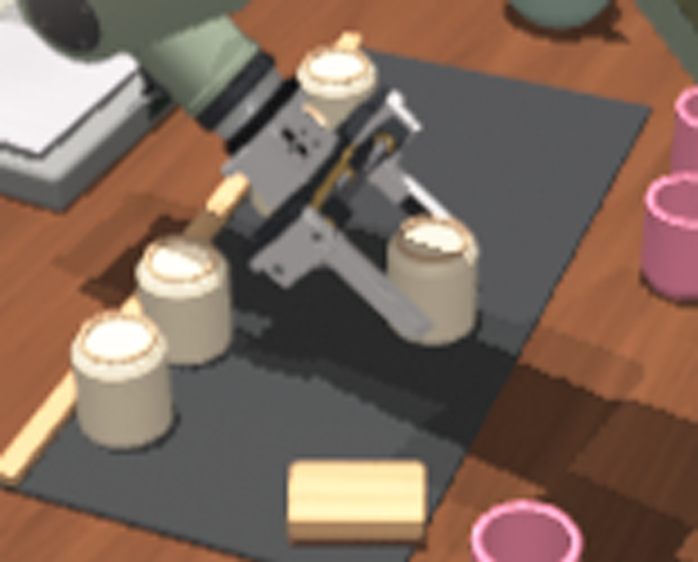

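Emit:
{"op": "drive_tool", "data": {"targets": [[0,0,-0.002,0,0.1,0,0],[-0.001,0,-0.004,0,0.2,0,0],[-0.001,0,-0.006,0,0.3,0,0],[-0.002,0,-0.008,0,0.41,0,0],[-0.003,0,-0.009,0,0.524,0,0]]}}

```text
time: 21.8
ee_pos: [0.467, -0.0131, 0.0242]
tool_rot: [0.003, 1.228, -3.052]
contact_force: [0.0, -0.2, -0.2]
finger_gap: 0.0943
```

Run:
```python
from h import *
gp(); delta([.4725,-.0125,.0415],0,flip=True)
```

```text
grasp [ 0.4734 -0.0125  0.0421] tilt -19.7 rot [ 3.000e-03  1.228e+00 -3.052e+00] gap 0.0943 F [ 0.  -0.2 -0.2] q [-0.15  0.46  1.67 -0.08  1.35  1.36] t 21.8
d [-0.0003 -0.0001 -0.0058] w [-0.0004  0.3432 -0.001 ] deg 19.7 t 21.8
```

Emit:
{"op": "drive_tool", "data": {"targets": [[0,0,-0.001,0,0.07,0,0],[0,0,-0.003,0,0.15,0,0],[0,0,-0.004,0,0.22,0,0],[0,0,-0.005,0,0.29,0,0],[0,0,-0.006,0,0.343,0,0]]}}

```text
time: 22.3
ee_pos: [0.4722, -0.0126, 0.0225]
tool_rot: [2.648, 1.568, -0.407]
contact_force: [-0.0, 0.7, 0.3]
finger_gap: 0.0939
```

Run:
```python
from h import *
gp(); save('wrist','w19')
```

```text
grasp [ 0.4722 -0.0125  0.0415] tilt 0.1 rot [ 2.648  1.568 -0.407] gap 0.0939 F [-0.   0.7  0.3] q [-0.21  0.23  1.94 -0.    0.96  1.27] t 22.3
```

View pics/w19.png

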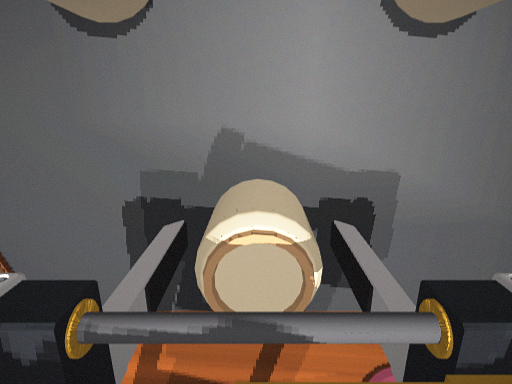

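Run:
```python
from h import *
s=arm.read_state(); c=cam('wrist',s)
print(pt(c,259,279,.079), pt(c,204,279,.079)-pt(c,315,279,.079)); delta([.478,-.0127,.042],0,flip=True)
```

```text
[ 0.47269995 -0.01244802  0.079     ] [-4.44658659e-03  5.18605607e-02  1.38777878e-17]
d [-0.0011  0.0011 -0.0076] w [-0.0003 -0.0007 -0.0006] deg 0.1 t 22.35
```

Emit:
{"op": "drive_tool", "data": {"targets": [[0,0,0,0,0,0,0.1],[0,0,0,0,0,0,0.2],[0,0,0,0,0,0,0.3],[0,0,0,0,0,0,1],[0,0,0,0,0,0,1]]}}

```text
time: 22.85
ee_pos: [0.471, -0.0124, 0.022]
tool_rot: [2.462, 1.569, -0.593]
contact_force: [0.6, -1.0, 0.2]
finger_gap: 0.0653
```

Emit:
{"op": "drive_tool", "data": {"targets": [[0,0,0,0,0,0,1],[0,0,0,0,0,0,1],[-0.002,0,0,0,0,0,1],[-0.005,0,0,0,0,0,1],[-0.006,0,0,0,0,0,1]]}}

```text
time: 23.35
ee_pos: [0.4709, -0.0123, 0.0281]
tool_rot: [2.508, 1.57, -0.547]
contact_force: [-0.1, -0.2, -2.4]
finger_gap: 0.0651
```

Run:
```python
from h import *
gp(); delta([.59,-.0085,.048],0,flip=True); save('wrist','w20')
```

```text
grasp [ 0.4709 -0.0123  0.0471] tilt 0.1 rot [ 2.508  1.57  -0.547] gap 0.0651 F [-0.1 -0.2 -2.4] q [-0.21  0.22  1.94 -0.    0.98  1.27] t 23.35
d [-0.0008  0.0065 -0.119 ] w [-0.0001 -0.001  -0.0008] deg 0.1 t 23.35
```

View pics/w20.png

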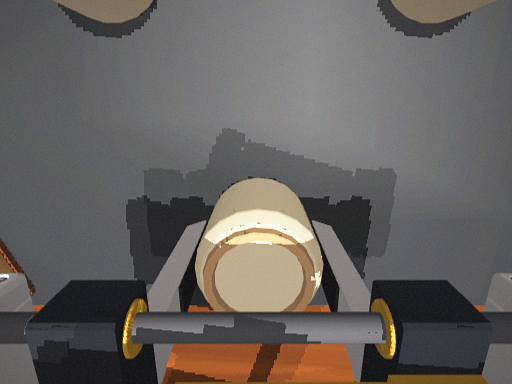

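Emit:
{"op": "drive_tool", "data": {"targets": [[0,0.001,-0.02,0,0,0,1],[0,0.002,-0.04,0,0,0,1],[0,0.003,-0.06,0,0,0,1],[0,0.004,-0.08,0,0,0,1],[0,0.004,-0.085,0,0,0,1]]}}

```text
time: 23.9
ee_pos: [0.5583, -0.0092, 0.0287]
tool_rot: [2.778, 1.567, -0.277]
contact_force: [0.5, -0.1, -2.6]
finger_gap: 0.0655
```

Run:
```python
from h import *
gp(); delta([.6275,-.0065,.047],0,flip=True); save('top','t21'); save('wrist','w21')
im=cv2.imread('pics/t21.png'); c=im[110:250,150:385]; cv2.imwrite('pics/t21c.png',cv2.resize(c,None,fx=3.4,fy=3.4,interpolation=cv2.INTER_CUBIC))
```

```text
grasp [ 0.5583 -0.0091  0.0477] tilt 0.2 rot [ 2.778  1.567 -0.277] gap 0.0655 F [ 0.5 -0.1 -2.6] q [-0.17  0.38  1.73 -0.    1.03  1.31] t 23.9
d [ 0.001   0.0034 -0.0691] w [ 0.0001 -0.0037 -0.0014] deg 0.2 t 23.9
```

View pics/t21c.png

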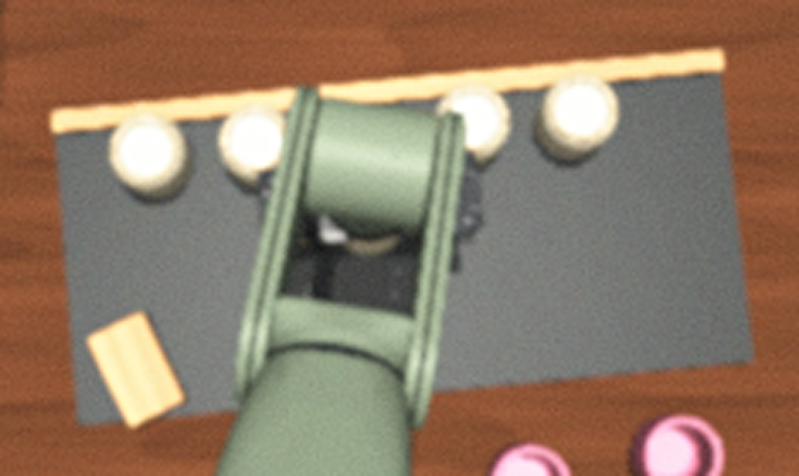

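View pics/w21.png

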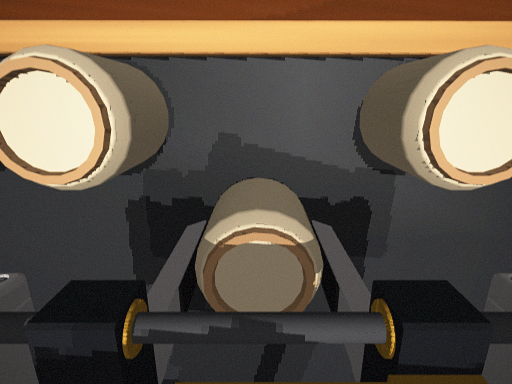

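Run:
```python
from h import *
s=arm.read_state(); c=cam('wrist',s)
b=pt(c,46,122,.079);d=pt(c,489,122,.079); print(b,d,(b+d)/2,np.linalg.norm(b-d), np.arctan2(d[0]-b[0],b[1]-d[1]))
print('cup',pt(c,259,279,.084))
e=pt(c,169,105,.005);f=pt(c,357,120,.005);print(e,f,(e+f)/2)
for u in (200,330): print('lath near face',pt(c,u,58,.005))
```

```text
[0.6221618  0.08615994 0.079     ] [ 0.63833936 -0.09936176  0.079     ] [ 0.63025058 -0.00660091  0.079     ] 0.18622571407093516 0.08698034209423797
cup [ 0.55778872 -0.00921863  0.084     ]
[0.63038465 0.05573332 0.005     ] [ 0.6316036  -0.06807648  0.005     ] [ 0.63099413 -0.00617158  0.005     ]
lath near face [0.66043786 0.03650356 0.005     ]
lath near face [ 0.66752508 -0.04440326  0.005     ]
```

Emit:
{"op": "drive_tool", "data": {"targets": [[0,0.001,-0.015,0,0,0,1],[0,0.002,-0.03,0,0,0,1],[0,0.003,-0.045,0,0,0,1],[0,0.003,-0.06,0,-0.003,0,1],[0,0.003,-0.071,0,-0.003,0,1]]}}

```text
time: 24.5
ee_pos: [0.6266, -0.0057, 0.0279]
tool_rot: [0.17, 1.567, -2.884]
contact_force: [0.8, 0.8, -2.0]
finger_gap: 0.0649
```

Run:
```python
from h import *
gp(); delta([.6295,-.0065,.042],0,flip=True); save('wrist','w22')
```

```text
grasp [ 0.6267 -0.0057  0.0469] tilt -0.2 rot [ 0.17   1.567 -2.884] gap 0.0649 F [ 0.8  0.8 -2. ] q [-0.15  0.5   1.54 -0.    1.1   1.34] t 24.5
d [ 0.0049  0.0011 -0.0028] w [ 0.0002  0.0034 -0.0006] deg 0.2 t 24.5
```

View pics/w22.png

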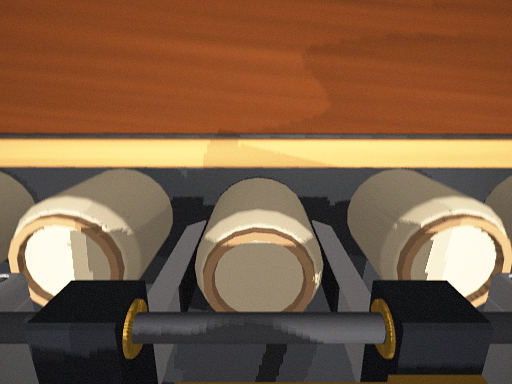

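Emit:
{"op": "drive_tool", "data": {"targets": [[0.001,0,-0.001,0,0.003,0,1],[0.002,0,-0.002,0,0.003,0,1],[0.003,0,-0.002,0,0.003,0,1],[0.004,0,-0.002,0,0.003,0,1],[0.0045,0,-0.002,0,0.003,0,1]]}}

```text
time: 25.05
ee_pos: [0.6301, -0.0055, 0.0236]
tool_rot: [2.744, 1.569, -0.31]
contact_force: [-0.6, -0.3, -2.8]
finger_gap: 0.065
```

Emit:
{"op": "drive_tool", "data": {"targets": [[0.0005,0,0,0,0,0,1],[0.001,0,0,0,0,0,1],[0.001,0,0,0,0,0,1]]}}

```text
time: 25.35
ee_pos: [0.63, -0.0055, 0.0225]
tool_rot: [2.715, 1.569, -0.339]
contact_force: [0.2, 0.5, -1.9]
finger_gap: 0.0653
```

Emit:
{"op": "drive_tool", "data": {"targets": [[0.0005,0,0,0,0,0,1],[0.001,0,0,0,0,0,1],[0.001,0,0,0,0,0,1]]}}

```text
time: 25.65
ee_pos: [0.6302, -0.0055, 0.022]
tool_rot: [2.734, 1.569, -0.32]
contact_force: [-1.3, -0.4, 1.3]
finger_gap: 0.0652
```

Emit:
{"op": "drive_tool", "data": {"targets": [[0,0,0,0,0,0,0.28],[0,0,0,0,0,0,0.25],[0,0,0,0,0,0,0.2],[0,0,0,0,0,0,0.2],[0,0,0,0,0,0,0.2]]}}

```text
time: 26.15
ee_pos: [0.6302, -0.0055, 0.022]
tool_rot: [2.733, 1.569, -0.322]
contact_force: [-1.2, -1.0, 0.0]
finger_gap: 0.0753
```

Run:
```python
from h import *
gp(); save('wrist','w23'); save('side','s23')
im=cv2.imread('pics/s23.png'); c=im[100:265,155:330]; cv2.imwrite('pics/s23c.png',cv2.resize(c,None,fx=3.5,fy=3.5,interpolation=cv2.INTER_CUBIC))
```

```text
grasp [ 0.6302 -0.0055  0.041 ] tilt 0.1 rot [ 2.733  1.569 -0.322] gap 0.0753 F [-1.2 -1.   0. ] q [-0.15  0.52  1.54 -0.    1.09  1.34] t 26.15
```

View pics/w23.png

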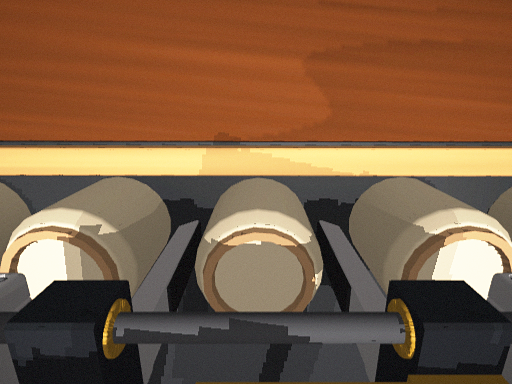

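View pics/s23c.png

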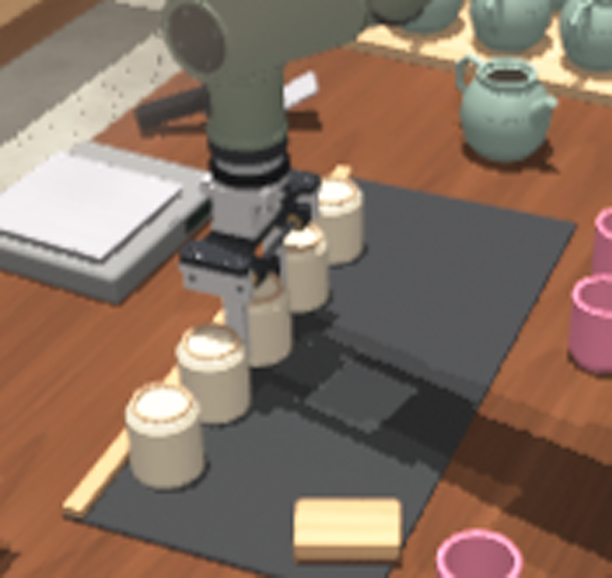

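Emit:
{"op": "drive_tool", "data": {"targets": [[-0.01,0,0,0,0,0,0.2],[-0.03,0,0,0,0,0,0.2],[-0.06,0,0,0,0,0,0.2],[-0.09,0,0,0,0,0,0.2],[-0.12,0,0,0,0,0,0.2]]}}

```text
time: 26.75
ee_pos: [0.63, -0.0055, 0.144]
tool_rot: [2.776, 1.568, -0.278]
contact_force: [1.8, -1.6, 0.0]
finger_gap: 0.0749
```

Emit:
{"op": "drive_tool", "data": {"targets": [[-0.01,0,0.04,0,0,0,0.2],[-0.02,0,0.08,0,0,0,0.2],[-0.03,0,0.12,0,0,0,0.2],[-0.04,0,0.16,0,0,0,0.2],[-0.05,0,0.2,0,0,0,0.2]]}}

```text
time: 27.25
ee_pos: [0.4292, -0.0229, 0.1945]
tool_rot: [2.738, 1.567, -0.317]
contact_force: [0.1, 0.3, 1.2]
finger_gap: 0.0754
```

Run:
```python
from h import *
gp(); save('wrist','w24'); save('top','t24'); save('side','s24')
im=cv2.imread('pics/t24.png'); c=im[110:250,150:385]; cv2.imwrite('pics/t24c.png',cv2.resize(c,None,fx=3.4,fy=3.4,interpolation=cv2.INTER_CUBIC))
im=cv2.imread('pics/s24.png'); c=im[100:265,155:330]; cv2.imwrite('pics/s24c.png',cv2.resize(c,None,fx=3.5,fy=3.5,interpolation=cv2.INTER_CUBIC))
```

```text
grasp [ 0.4291 -0.0229  0.2135] tilt 0.2 rot [ 2.738  1.567 -0.317] gap 0.0754 F [0.1 0.3 1.2] q [-0.26 -0.11  1.89 -0.    1.35  1.23] t 27.25
```

View pics/w24.png

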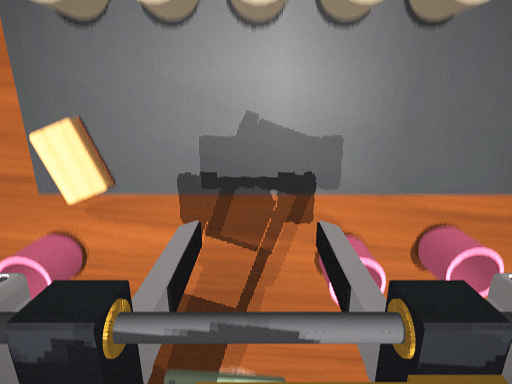

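View pics/s24c.png

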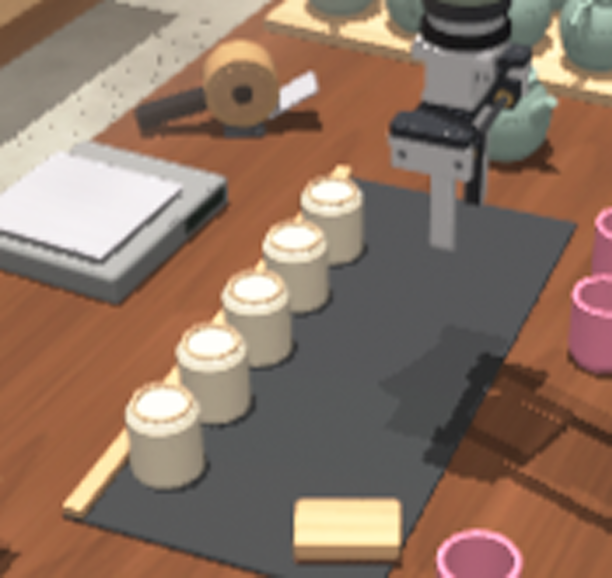

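View pics/t24c.png

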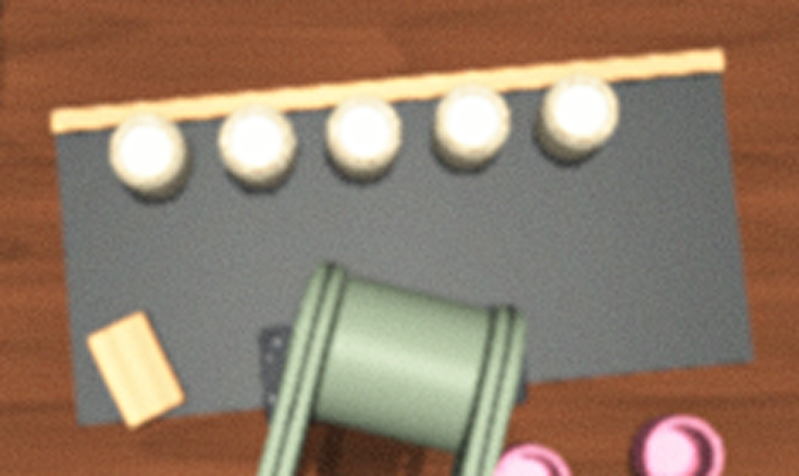

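Run:
```python
from cell import arm
print(arm.sign_off())
```

```text
the job is handed in; nothing more can be done
None
```

The cup is standing mouth-down in the gap, in line with the row, and the job is handed in at about 27 s. No verdict was reported.

**What I did:** I turned it over in two held quarter turns. It was set down on its side in between, with the gripped middle staying about 67 mm or lower over the bench. I then regripped it from above and carried it a few millimetres over the mat into the gap. Each release followed light contact, about 4–7 N.

**Last checks:**
- **Position:** In the enlarged top view the cup is at (364,132), against a midpoint of (365,132) between cup_b and cup_c. The robot's own reading at release was (0.630, −0.0055), about 1 mm from my target of (0.6295, −0.0065).
- **Others:** The four other cups and the pad are at the same pixels in the top view as at the start. I did not check the jugs and the brush again at the end, but the arm did not work near them.
- **Robot:** The arm is clear of everything.

**Disagreements:** The cameras differed by about 3–5 mm on the row's position, within the 15 mm tolerance. During the first approach joint 3 came close to its 2.46 rad limit (2.457 read), so I worked at a smaller tilt from then on.

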